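# Gauge a set of spacer spools on the spindle carriage

## Task

Lift the grey dust cover off the spindle carriage by its handle and stand it upright on the green mat; then stack every brass spool that is there on the spindle, flat on one another. Slide the carriage by its red knob fully home under the height gauge, press the gauge's green cap down gently until the fork rests on the top spool, hold it there for a second, and let it spring back up. Finally slide the carriage all the way back and put the cover over the stack again, standing flat on the carriage; leave the other things on the table alone.

Things in the scene. Friction and masses are not known exactly. Their poses are not given: they have to be found in the camera images.
- station: Fixed grey base, 15 mm thick; x -65..115, y -65..210 mm. Origin on the table under the spindle's loading place; +y is the carriage's way to the gauge, the knob is on the -x side. Gauge at y 160 mm: dark round column (22 mm thick, at x 95 mm, 215 mm high) with a black head over the gauge axis, 160 to 190 mm above the table, reaching to x -20 mm, 36 mm wide in y.
- carriage (a joint): Slide of the aluminium carriage along the station's y, m: 0 = loading end (stop), 0.160 = fully home under the gauge (stop). Stays where left; friction about 2 N. The carriage is a 110 x 110 mm plate, upper face 30 mm above the table, spindle in its centre, and a tongue to -x carrying the knob.
- seat (a point): Foot of the spindle: centre of the carriage's upper face (30 mm above the table), z up, axes parallel to the station's; it rides with the carriage. The steel spindle is 13 mm in diameter and rises 66 mm above this point, its top 5 mm tapered to 6 mm diameter.
- carriage_knob (a point): Grip point of the carriage's red upright knob, 20 mm in diameter, standing 100 mm from the spindle's axis on the -x side; the knob reaches from 42 to 75 mm above the table, this point 65 mm above the table on its axis. Rides with the carriage.
- gauge (a joint): Reading of the sprung gauge slide, m: 0 = up at rest, grows as the cap is pressed down, at most 0.060. The fork's underside stands 85 mm minus the reading above the height of the seat. The spring lifts it back by itself: about 2 N at rest, about 4 to 5 N at 50 mm; push a little harder than that to keep the fork in contact.
- gauge_cap (a point): Centre of the upper face of the gauge's round green cap (32 mm diameter, 12 mm thick), 257 mm above the table at rest, on the gauge's vertical axis; moves with the gauge. Under the head the slide ends in a fork (38 mm wide in y, prongs 34 mm long, 20 mm gap) that straddles the spindle and rests on the top spool.
- cover: Loose grey dust cover: an upturned round canister, open below, 84 mm outside and 76 mm inside diameter, 98 mm tall, with a black bridge handle on top; 0.2 to 0.45 kg. Origin at the centre of its open lower rim, z up, x along the handle bar. At the start it stands over the spindle on the carriage.
- cover_handle (a point): Centre of the cover's handle bar, 128 mm above the rim. The bar is 74 mm long along the cover's x, 12 mm wide and 12 mm high (122 to 134 mm above the rim), with 24 mm of free space beneath it between two posts that stand 54 mm apart.
- mat: Fixed green mat, 130 x 130 x 4 mm, on the table. Origin at the centre of its underside.
- spool_a: Loose brass spacer spool: 52 mm in diameter, 18 mm high, flanged rims with a shallow groove, bore 17 mm in diameter right through, 0.12 kg. Origin at the centre of its underside, z along the bore. All spools are alike; two to four of the four are there, standing flat on the table at the left.
- spool_b: Loose brass spacer spool: 52 mm in diameter, 18 mm high, flanged rims with a shallow groove, bore 17 mm in diameter right through, 0.12 kg. Origin at the centre of its underside, z along the bore. All spools are alike; two to four of the four are there, standing flat on the table at the left.
- spool_c: Loose brass spacer spool: 52 mm in diameter, 18 mm high, flanged rims with a shallow groove, bore 17 mm in diameter right through, 0.12 kg. Origin at the centre of its underside, z along the bore. All spools are alike; two to four of the four are there, standing flat on the table at the left.
- spool_d: Loose brass spacer spool: 52 mm in diameter, 18 mm high, flanged rims with a shallow groove, bore 17 mm in diameter right through, 0.12 kg. Origin at the centre of its underside, z along the bore. All spools are alike; two to four of the four are there, standing flat on the table at the left.
- casting: Bystander, to be left alone: grey cast valve body with three flanges, 150 mm long along its y, 90 mm wide, 106 mm high. Origin at the centre of its underside.
- flange: Bystander, to be left alone: blank steel flange, disc 100 mm across, 16 mm thick. Origin at the centre of its underside.
- caliper: Bystander, to be left alone: calliper lying flat, 170 mm long along its x. Origin at the centre of its underside.
- bolt: Bystander, to be left alone: dark hexagon-type bolt standing on its head, 28 mm head, 60 mm high. Origin at the centre of its underside.
- ring_gauge: Bystander, to be left alone: dark steel ring gauge, 60 mm across, 14 mm high. Origin at the centre of its underside.
- screwdriver: Bystander, to be left alone: screwdriver lying along its x. Origin at the centre of its underside.
- block_box: Bystander, to be left alone: wooden gauge-block box, 50 x 90 x 30 mm. Origin at the centre of its underside.
Mind the look-alikes: they are no part of the job. Leave any pink, purple or turquoise look-alike of the spool_a alone.

How it is judged (in metres and radians):
On the way, in this order (a step that is already met when the one before it is completed fails the run):
1. the cover stands upright on the green mat, released (horizontal distance between cover and mat below 0.045 m and height (world z) of cover below 0.01 m and angle between cover's own z axis and vertical below 0.08 rad and contact force between the fingers and cover below 0.1 N), for 0.3 s.
2. every spool present is on the spindle, flat and released, with the carriage still away from the gauge (horizontal distance between each of spool_a, spool_b, spool_c, spool_d and seat below 0.005 m and z of each of spool_a, spool_b, spool_c, spool_d in the frame of seat below 0.058 m and angle between each of spool_a, spool_b, spool_c, spool_d's own z axis and vertical below 0.08 rad and contact force between the fingers and spool_a below 0.1 N and contact force between the fingers and spool_b below 0.1 N and contact force between the fingers and spool_c below 0.1 N and contact force between the fingers and spool_d below 0.1 N and linear speed of each of spool_a, spool_b, spool_c, spool_d below 0.03 m/s and value of joint carriage below 0.08 m), for 0.3 s.
3. the loaded carriage is fully home under the gauge (horizontal distance between each of spool_a, spool_b, spool_c, spool_d and seat below 0.005 m and z of each of spool_a, spool_b, spool_c, spool_d in the frame of seat below 0.058 m and angle between each of spool_a, spool_b, spool_c, spool_d's own z axis and vertical below 0.08 rad and value of joint carriage above 0.154 m), for 0.2 s.
4. the gauge's fork is held down on the top spool (all of step 3 and value of joint gauge above 0.008 m and (contact force between gauge and spool_a above 0.5 N or contact force between gauge and spool_b above 0.5 N or contact force between gauge and spool_c above 0.5 N or contact force between gauge and spool_d above 0.5 N)), for 0.4 s.
5. the gauge is up again and the carriage with its stack is back at the loading end (horizontal distance between each of spool_a, spool_b, spool_c, spool_d and seat below 0.005 m and z of each of spool_a, spool_b, spool_c, spool_d in the frame of seat below 0.058 m and angle between each of spool_a, spool_b, spool_c, spool_d's own z axis and vertical below 0.08 rad and value of joint gauge below 0.004 m and value of joint carriage below 0.008 m), for 0.2 s.
At the end, for the whole second after the job is handed in: All spools on the spindle (axis within 5 mm, level within 0.08 rad, under 58 mm above the seat); carriage within 10 mm of its loading end; gauge up (under 4 mm); cover over the stack, within 15 mm of the axis, rim within 5 mm of the plate, tilt under 0.08 rad; all at rest (horizontal distance between each of spool_a, spool_b, spool_c, spool_d and seat below 0.005 m and z of each of spool_a, spool_b, spool_c, spool_d in the frame of seat below 0.058 m and angle between each of spool_a, spool_b, spool_c, spool_d, cover's own z axis and vertical below 0.08 rad and linear speed of each of spool_a, spool_b, spool_c, spool_d below 0.03 m/s and value of joint carriage below 0.01 m and value of joint gauge below 0.004 m and horizontal distance between cover and seat below 0.015 m and z of cover in the frame of seat below 0.005 m and linear speed of cover below 0.02 m/s); the robot touches nothing.
It fails at once if a bystander is moved more than 40 mm (distance of any of casting, flange, caliper, bolt, ring_gauge, screwdriver, block_box from where it was at the start of the episode above 0.04 m).
It fails at once if the gauge is pressed onto a spool harder than 40 N (contact force between gauge and spool_a above 40 N or contact force between gauge and spool_b above 40 N or contact force between gauge and spool_c above 40 N or contact force between gauge and spool_d above 40 N).
Of spool_a, spool_b, spool_c, spool_d only 2 to 4 are there at a start; the rules pass over those that are not, and their reading is None.
At some moment in a run one of spool_a, spool_b, spool_c, spool_d may be knocked a few centimetres aside while the robot is not near it.
It also fails if it takes over 210 s, if anything falls off the work surface, if the arm or the gripper's body presses on something with over 40 N, if the wrist force passes 120 N, or if a joint passes its speed limit or range.

## Robot

A 6-joint arm with a two-finger parallel gripper is mounted at the origin on the work surface. World frame = base frame: x ahead of the robot, y to its left, z up, the work surface at z = 0. Lengths are in m, angles in degrees, forces in N, time in s.
With the tool pointing down it reaches from about 0.4 to 0.825 m from the base axis. Payload 7 kg.
Tool frame: the origin (TCP) lies at the very end of the fingers, on their centre line; the grasp point (between the pads) lies 19 mm behind it; x points along the fingers, z is the direction in which the jaws open and shut, and the axes are right-handed (so a half turn about x gives the same grasp; the last joint's range is limited). The gripper opens to 88 mm and grips with 3 to 60 N. Pads are 19 mm wide; open, the fingers measure 130 mm over their backs; the gripper's body (78 mm by 193 mm) begins 47 mm behind the grasp point.
Start: joints at [-50.357, 20.546, 0.682, 0, -70.136, -16.507], TCP at [0.265, -0.621, 0.227] pointing down, gripper open.
Joint ranges: [-176.03, 176.03], [-82.01, 121.73], [-58.28, 71.71], [-173.87, 95.51], [-174.79, -0.11], [-173.66, 173.66]. Speed limits (degrees/s): [136.94, 136.94, 172.46, 180, 180, 180].

## Interface

Orientations are given as [roll, pitch, yaw] about the fixed x, y, z axes, in that order (R = Rz(yaw) Ry(pitch) Rx(roll)).
In Python, from plant import sensors, cams, workorder gives the robot as it stands. The module is installed in compiled form; this text tells all that it offers.
- The arm moves only by the shell command python3 -m handwheel 'ROWS' [OPENING] [FORCE]. ROWS is JSON, one flat list of numbers, 4 for each row, row after row: the shift along the tool's x, y, z in cm, then the turn about the tool's x in degrees. A call has exactly 10 rows; each row is the pose to reach, as a shift and turn from the pose commanded when the call began, along the tool's axes at that moment; what a row does not reach only later rows make up. A row lasts 1/8 s, in which the tool goes at most 62.5 mm and 10.7 degrees, less where a joint would pass 70% of its speed; a pose out of reach is approached as far as the arm can. A call with a gripper value outside its range is refused whole. OPENING is the finger opening in cm, from 0 to 8.76, set as the call begins (- or left out, the last holds). The fingers move at their own pace and stop on an object; FORCE is the grip in N (left out, the last holds). Time passes only in rows, so rows that repeat a pose let the fingers close, or fill a call up. It gives the time, the measured TCP pose, the force and the opening at its end, in the units of the state.
- sensors.get_state(): the state, without advancing time (a new reading comes with each control period).
- cams.capture(name): name is "side" or "top" or "wrist"; returns a dict with "image" (400x640x3 uint8, red, green, blue), "fov_y" (degrees; the focal length in pixels is half the picture's height over the tangent of half this angle, whatever the lens; pixels are square), "cx", "cy" (the principal point, pixels), "D" ([k1, k2, p1, p2, k3] as OpenCV has them; the pictures are not rectified), "xyz" and "rotation" of the camera in the world. Camera axes: x right, y down, z forward; pixel columns grow to the right and rows downward; lengths in m; the calibration is good to about 2 mm. A picture is of the moment at which its call begins. There is no depth.
- workorder.close_job(): hands the job in, once; it reports no verdict.
The state is a dict: "time_s": time; "joints": joint angles; "qd": joint speeds; "joint_torque": joint torques, N m; "tcp_pos": TCP position; "eef_rot": TCP orientation; "contact_force": force on the tool from outside, world axes, zero at the start; "moment": the same for the moment, N m; "gripper_width": finger opening in m.
Only numpy, scipy, OpenCV 4.12 (cv2) and the standard library are available. Lean on these libraries where they do the work, as an engineer would, in place of code of your own. Each camera call takes 0.05 s, during which the arm holds its last target.

## Working session

There is one attempt and no reset: what is moved stays moved. The work goes in short steps, Python scripts to look and compute and a shell command to move; the robot and the scene stay as the last step left them, time stands still between calls to the robot, and variables do not carry over. Pictures are saved under pics/ and viewed, and the job is handed in when it is done.

```bash
mkdir -p pics
cat > h.py <<'E'
import numpy as np,cv2
from plant import sensors,cams
def cap(n,fn=None):
    c=cams.capture(n); 
    if fn: cv2.imwrite('pics/'+fn+'.png',cv2.cvtColor(c['image'],cv2.COLOR_RGB2BGR))
    return c
def K(c):
    f=200/np.tan(np.radians(c['fov_y'])/2)
    return np.array([[f,0,c['cx']],[0,f,c['cy']],[0,0,1.]])
def ray(c,u,v):
    p=cv2.undistortPoints(np.array([[[u,v]]],float),K(c),np.array(c['D'],float))[0,0]
    d=np.array(c['rotation'])@np.array([p[0],p[1],1]); return np.array(c['xyz']),d
def onz(c,u,v,z):
    o,d=ray(c,u,v); return o+d*(z-o[2])/d[2]
def proj(c,P):
    R=np.array(c['rotation']); P=np.atleast_2d(P).astype(float)
    t=-R.T@np.array(c['xyz']); 
    return cv2.projectPoints(P.reshape(-1,1,3),cv2.Rodrigues(R.T)[0],t,K(c),np.array(c['D'],float))[0][:,0]
E
python3 - <<'E'
from h import *
for n in ['side','top','wrist']:
    c=cap(n,n+'0'); print(n,c['fov_y'],c['cx'],c['cy'],c['D'],np.round(c['xyz'],3),np.round(c['rotation'],3).tolist())
print(sensors.get_state())
E
```

```text
side 47.438604162077354 325.50825682710445 203.06616771867505 [-0.11377473  0.          0.          0.          0.        ] [-0.188  0.855  0.921] [-123.653, 0.833, -138.919]
top 52.751799661528146 324.009140235231 204.30395190091906 [0.02359243 0.         0.         0.         0.        ] [0.4   0.01  1.358] [-172.598, -0.58, -90.247]
wrist 67.78867907446741 313.02533972302984 193.8245837672401 [-0.05643099  0.          0.          0.          0.        ] [ 0.189 -0.652  0.384] [162.286, -0.065, 113.162]
{'time_s': 0.15, 'joints': array([-5.03560349e+01,  2.05811444e+01,  6.45680522e-01, -1.23830963e-02,
       -7.01361501e+01, -1.65058374e+01]), 'qd': array([-0.1618909 , -0.08050999,  0.11304466,  0.10282961,  0.02410469,
        0.09172745]), 'joint_torque': array([-9.14240700e-04, -5.83277214e+01,  2.93289757e+01,  7.00118870e+00,
        8.79204716e-03, -9.86720056e-05]), 'tcp_pos': array([ 0.26504679, -0.62038586,  0.22585363]), 'eef_rot': array([  7.27304481,  89.92744562, 120.40695761]), 'contact_force': array([ 0.06395498, -0.04184757, -0.1549257 ]), 'moment': array([ 0.02905952, -0.0257423 , -0.03045795]), 'gripper_width': 0.08748433121706126}
```

```bash
python3 - <<'E'
s=open('h.py').read()
s=s.replace("from plant","from scipy.spatial.transform import Rotation as Ro\nfrom plant").replace("np.array(c['rotation'])@","RR(c)@").replace("R=np.array(c['rotation']);","R=RR(c);")
s+='''
def RR(c): return Ro.from_euler('xyz',c['rotation'],degrees=True).as_matrix()
def tool():
    s=sensors.get_state(); return np.array(s['tcp_pos']),Ro.from_euler('xyz',s['eef_rot'],degrees=True).as_matrix()
'''
open('h.py','w').write(s)
E
python3 -c "
from h import *
p,R=tool();print(p,R.round(2))"
```

```text
[ 0.26504679 -0.62038586  0.22585363] [[-0.   -0.92 -0.39]
 [ 0.   -0.39  0.92]
 [-1.    0.    0.  ]]
```

View pics/top0.png

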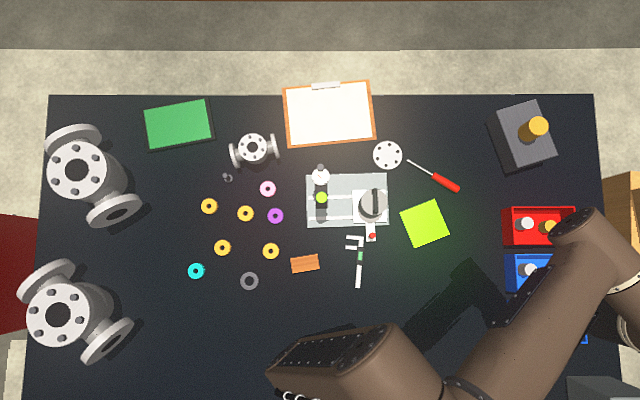

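View pics/side0.png

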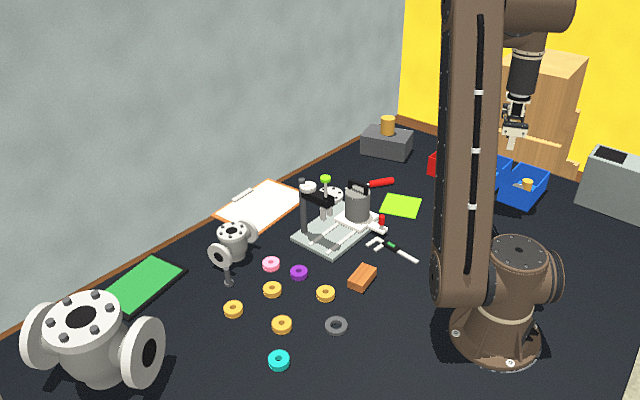

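View pics/wrist0.png

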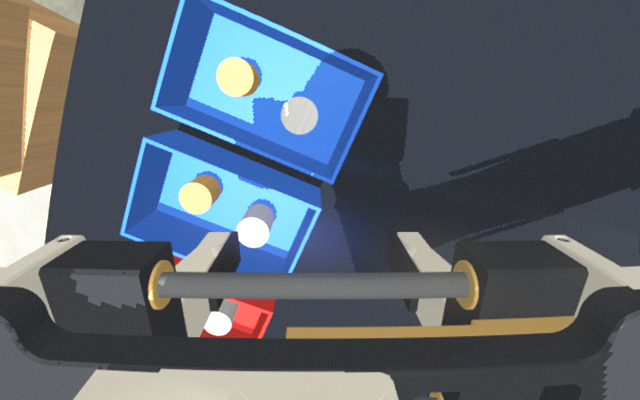

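Run:
```python
from h import *
c=cap('top'); im=c['image']
hsv=cv2.cvtColor(im,cv2.COLOR_RGB2HSV)
def blobs(lo,hi,z,amin=15,roi=(180,150,480,300)):
    m=cv2.inRange(hsv,lo,hi); k=np.zeros_like(m); x0,y0,x1,y1=roi; k[y0:y1,x0:x1]=255; m&=k
    cs,_=cv2.findContours(m,cv2.RETR_EXTERNAL,cv2.CHAIN_APPROX_NONE)
    for q in cs:
        if cv2.contourArea(q)<amin: continue
        (u,v),r=cv2.minEnclosingCircle(q); mm=cv2.moments(q); u,v=mm['m10']/mm['m00'],mm['m01']/mm['m00']
        print(np.round([u,v,r],1),onz(c,u,v,z).round(4), hsv[int(v),int(u)])
print('brass');blobs((17,100,80),(26,255,255),.018)
print('lime');blobs((28,120,80),(45,255,255),.004)
print('lime cap');blobs((28,120,80),(45,255,255),.257)
print('red');blobs((0,150,80),(6,255,255),.075,3)
for s,sc,roi in [('st',6,(300,165,395,240)),('sp',6,(180,170,300,270))]:
    x0,y0,x1,y1=roi; g=cv2.resize(im[y0:y1,x0:x1],None,fx=sc,fy=sc,interpolation=cv2.INTER_CUBIC); cv2.imwrite(f'pics/{s}.png',g[:,:,::-1])
m=cv2.inRange(hsv,(28,120,80),(45,255,255)); m[:,:390]=0
q=max(cv2.findContours(m,0,1)[0],key=cv2.contourArea); b=cv2.boxPoints(cv2.minAreaRect(q)); P=np.array([onz(c,*p,.004) for p in b]);print(P.round(3),P.mean(0))
```

```text
brass
[269.5 250.6   8.4] [0.4206 0.176  0.018 ] [163  44  52]
[222.1 247.3   8.7] [0.4324 0.3316 0.018 ] [108  79  58]
[244.6 213.2   8.4] [0.5449 0.2602 0.018 ] [164  45  63]
[208.9 206.2   8.5] [0.5688 0.3791 0.018 ] [138  24  53]
lime
[424.1 223.1  27.1] [ 0.5108 -0.3413  0.004 ] [ 37 183 254]
[321.1 196.8   5.8] [0.6013 0.0053 0.004 ] [ 34 150 255]
lime cap
[424.1 223.1  27.1] [ 0.4901 -0.2756  0.257 ] [ 37 183 254]
[321.1 196.8   5.8] [0.5637 0.0062 0.257 ] [ 34 150 255]
red
[372.1 235.    3.2] [ 0.4677 -0.1561  0.075 ] [  3 167 255]
[445.7 182.2  15.3] [ 0.6376 -0.3977  0.075 ] [  3 197 254]
[[ 0.549 -0.256  0.004]
 [ 0.599 -0.38   0.004]
 [ 0.475 -0.426  0.004]
 [ 0.426 -0.304  0.004]] [ 0.5121967 -0.3415148  0.004    ]
```

View pics/st.png

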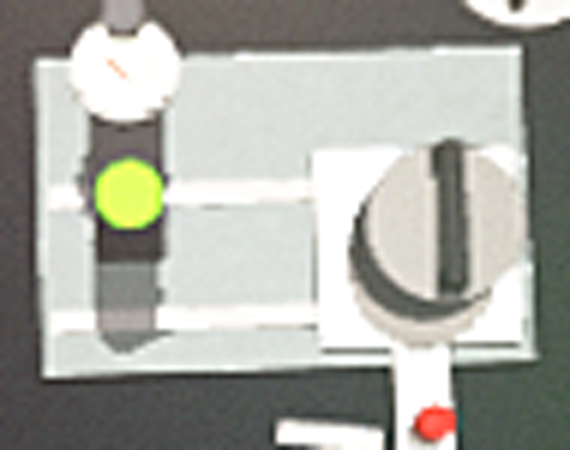

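View pics/sp.png

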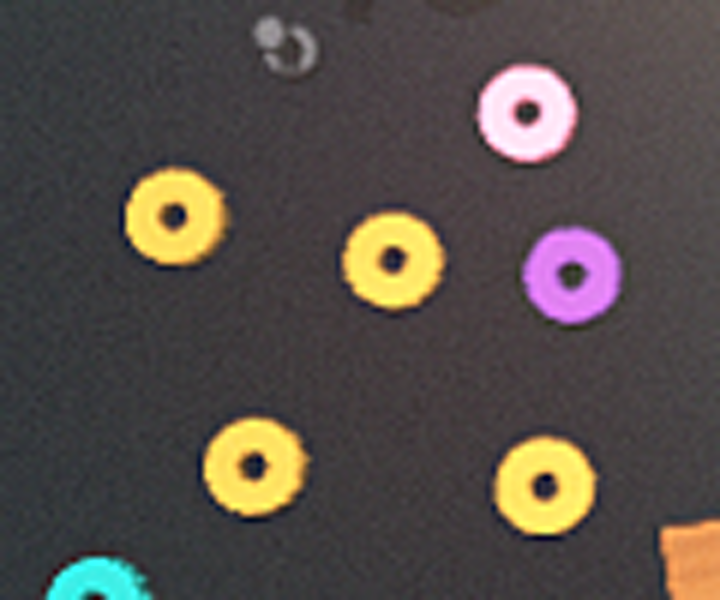

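```bash
cat >> h.py <<'E'
def yawof(R=None):
    if R is None: R=tool()[1]
    return np.degrees(np.arctan2(R[1,2],R[0,2]))   # heading of tool z (jaw dir)
def goto(P,jaw=None):
    p,R=tool(); d=R.T@(np.array(P)-p)*100
    t=None
    if jaw is not None:
        # turn about tool x (down): heading decreases with positive turn
        t=(yawof(R)-jaw+180)%360-180
    print('tcp',p.round(4),'yaw',round(yawof(R),2),'F',np.round(sensors.get_state()['contact_force'],1),'w',round(sensors.get_state()['gripper_width'],4),'t',round(sensors.get_state()['time_s'],2)); print('rows cm',d.round(2),'turn',t)
E
python3 - <<'E'
from h import *
c=cap('top')
a=onz(c,300+447/6,165+143/6,.164);b=onz(c,300+456/6,165+292/6,.164);print(a,b,(a+b)/2,np.degrees(np.arctan2(*(a-b)[:2][::-1])))
goto([.56,-.154,.26],90)
print(tool()[1].round(3))
E
```

```text
[ 0.60138063 -0.15460563  0.164     ] [ 0.52641183 -0.15754673  0.164     ] [ 0.56389623 -0.15607618  0.164     ] 2.2466172331490006
tcp [ 0.2651 -0.6205  0.2261] yaw 113.13 F [0.4 0.  0.5] w 0.0873 t 0.25
rows cm [ -3.37 -45.45  31.32] turn 23.132314301360736
[[-0.    -0.92  -0.393]
 [ 0.001 -0.393  0.92 ]
 [-1.     0.     0.001]]
```

```bash
python3 -m handwheel '[-3,0,0,0, -3.4,-5,4,4, -3.4,-11,8,8, -3.4,-17,12,12, -3.4,-23,16,16, -3.4,-29,20,20, -3.4,-35,24,21, -3.4,-40,28,21, -3.4,-45.4,31.3,21, -3.4,-45.4,31.3,21]' 8.7 20
python3 - <<'E'
from h import *
c=cap('wrist','w1'); cap('top','t1')
goto([.564,-.156,.2],92)
E
```

```text
time_s: 1.5
tcp_pos: [0.5606, -0.1522, 0.2607]
eef_rot: [-82.2, 90.0, 9.9]
contact_force: [0.1, 0.1, 0.3]
gripper_width: 0.0867
tcp [ 0.5619 -0.1508  0.2601] yaw 92.37 F [-1.2 -0.6 -0.4] w 0.0872 t 1.6
rows cm [ 6.01 -0.19 -0.53] turn 0.36739809092659925
```

View pics/w1.png

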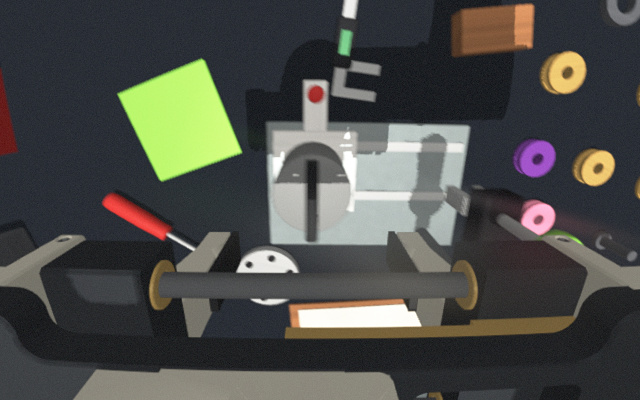

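Run:
```python
from h import *
c=cap('wrist')
for p in [(312,161),(312,240)]: print(onz(c,*p,.164))
print('knob',onz(c,316,94,.075))
print('plate corners', [onz(c,*p,.015).round(4) for p in [(267,122),(470,126),(269,245),(465,245)]])
for P in [[.601,-.1546,.164],[.526,-.1575,.164],[.4677,-.1561,.075],[.5637,.0062,.257]]: print(proj(c,P))
```

```text
[ 0.5301622  -0.15237308  0.164     ]
[ 0.60576045 -0.14928652  0.164     ]
knob [ 0.47311923 -0.15058108  0.075     ]
plate corners [array([ 0.5102, -0.2134,  0.015 ]), array([0.5027, 0.0595, 0.015 ]), array([ 0.6914, -0.2112,  0.015 ]), array([0.6801, 0.0879, 0.015 ])]
[[306.55470023 235.21414398]]
[[306.25667238 156.00776614]]
[[311.18318031  88.62918645]]
[[557.85104368 253.56918487]]
```

Run:
```python
from h import *
c=cap('side','s1'); im=c['image']
g=cv2.resize(im[160:270,270:430],None,fx=5,fy=5,interpolation=cv2.INTER_CUBIC); cv2.imwrite('pics/s1c.png',g[:,:,::-1])
for n,P in dict(capT=[.5637,.0062,.257],capW=[.568,.011,.257],knT=[.4677,-.1561,.075],knW=[.4731,-.1506,.075],hT=[.564,-.156,.164],hW=[.568,-.151,.164]).items(): p=proj(c,P)[0];print(n,p,((p-[270,160])*5).round(0))
```

```text
capT [325.87356565 176.76298861] [279.  84.]
capW [323.65386871 176.93002679] [268.  85.]
knT [382.35674461 215.72243638] [562. 279.]
knW [379.98988199 215.86003094] [550. 279.]
hT [359.29264792 182.08150411] [446. 110.]
hW [357.35743361 182.2872071 ] [437. 111.]
```

View pics/s1c.png

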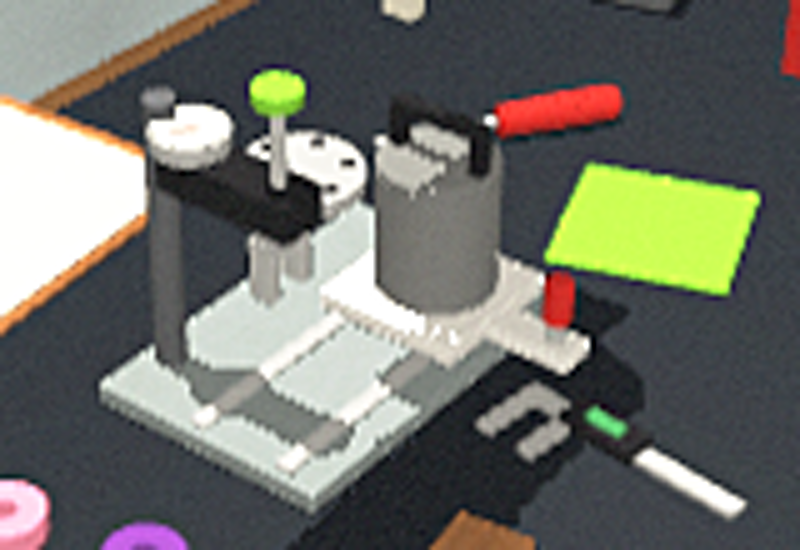

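```bash
python3 -m handwheel '[2,-0.3,-0.3,0, 4,-0.3,-0.3,0, 6,-0.3,-0.3,0, 8,-0.3,-0.3,0, 9.5,-0.3,-0.3,0, 10.5,-0.3,-0.3,0, 11.2,-0.3,-0.3,0, 11.7,-0.3,-0.3,0, 12,-0.3,-0.3,0, 12,-0.3,-0.3,0]' 8.7 20
python3 - <<'E'
from h import *
cap('wrist','w2')
goto([.564,-.156,.139],92)
E
```

```text
time_s: 2.95
tcp_pos: [0.5629, -0.1573, 0.1406]
eef_rot: [-109.3, 90.0, -17.1]
contact_force: [-0.4, 0.4, -0.6]
gripper_width: 0.087
tcp [ 0.563  -0.1573  0.1408] yaw 92.15 F [0.7 1.2 0.7] w 0.0872 t 3.0
rows cm [ 0.18 -0.11  0.13] turn 0.14702062417390493
```

View pics/w2.png

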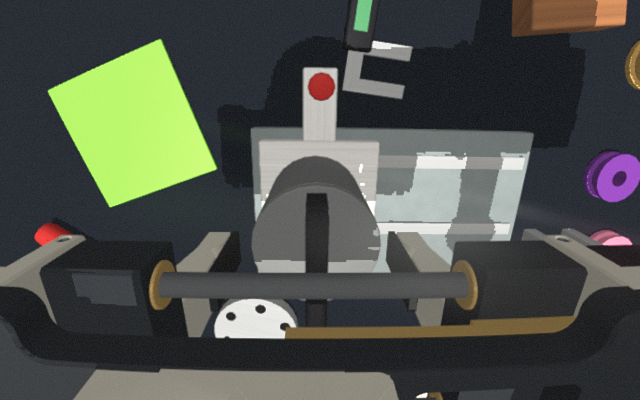

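```bash
python3 -m handwheel '[0.1,0,0,0, 0.1,0,0,0, 0.1,0,0,0, 0.1,0,0,0, 0.1,0,0,0, 0.1,0,0,0, 0.1,0,0,0, 0.1,0,0,0, 0.1,0,0,0, 0.1,0,0,0]' 0 30; python3 -m handwheel '[-0.5,0,0,0, -1,0,0,0, -2,0,0,0, -3.5,0,0,0, -5,0,0,0, -7,0,0,0, -9,0,0,0, -11,0,0,0, -12,0,0,0, -12,0,0,0]';  python3 - <<'E'
from h import *
cap('wrist','w3')
goto([.512,-.3415,.265],92)
E
```

```text
time_s: 4.25
tcp_pos: [0.5627, -0.1573, 0.1394]
eef_rot: [76.4, 90.0, 168.5]
contact_force: [0.0, 1.4, -1.5]
gripper_width: 0.0117
time_s: 5.5
tcp_pos: [0.5631, -0.1573, 0.2605]
eef_rot: [-87.3, 89.9, 4.8]
contact_force: [0.1, -0.3, -4.2]
gripper_width: 0.0115
tcp [ 0.5627 -0.1573  0.2595] yaw 92.13 F [ 0.5 -0.7 -3.7] w 0.0116 t 5.55
rows cm [ -0.56   5.75 -18.22] turn 0.1271235883763211
```

View pics/w3.png

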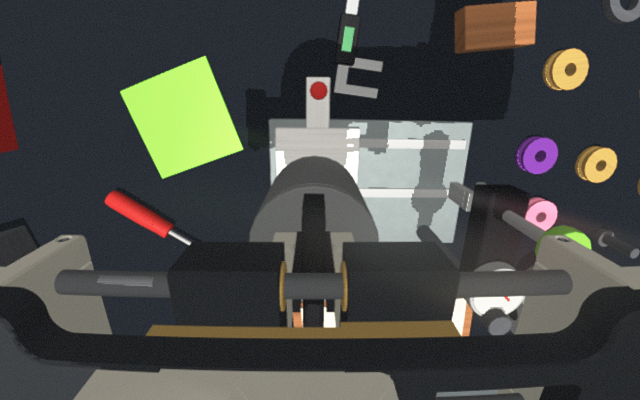

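```bash
python3 -m handwheel '[0,0.8,-2.5,0, 0,1.6,-5,0, 0,2.4,-7.5,0, 0,3.2,-10,0, 0,4,-12.5,0, 0,4.8,-15,0, 0,5.4,-17,0, 0,5.7,-18,0, 0,5.7,-18.2,0, 0,5.7,-18.2,0]'; python3 -m handwheel '[3,0,0,0, 6,0,0,0, 9,0,0,0, 11,0,0,0, 12.5,0,0,0, 13.5,0,0,0, 14,0,0,0, 14.3,0,0,0, 14.5,0,0,0, 14.5,0,0,0]'; python3 -c "
from h import *
goto([.512,-.3415,.113],92)"
```

```text
time_s: 6.8
tcp_pos: [0.5128, -0.341, 0.2595]
eef_rot: [-4.0, 90.0, 88.2]
contact_force: [-0.6, 0.8, -3.3]
gripper_width: 0.0117
time_s: 8.05
tcp_pos: [0.5127, -0.3415, 0.1148]
eef_rot: [-113.9, 90.0, -21.8]
contact_force: [-0.1, -0.7, -4.2]
gripper_width: 0.0115
tcp [ 0.5127 -0.3415  0.1148] yaw 92.13 F [-0.1 -0.7 -4.2] w 0.0115 t 8.05
rows cm [ 0.18  0.07 -0.  ] turn 0.1346096286757188
```

```bash
python3 -m handwheel '[0.1,0,0,0, 0.2,0,0,0, 0.3,0,0,0, 0.3,0,0,0, 0.3,0,0,0, 0.3,0,0,0, 0.3,0,0,0, 0.3,0,0,0, 0.3,0,0,0, 0.3,0,0,0]'; python3 -m handwheel '[0,0,0,0, 0,0,0,0, 0,0,0,0, 0,0,0,0, 0,0,0,0, 0,0,0,0, 0,0,0,0, -0.5,0,0,0, -1,0,0,0, -2,0,0,0]' 8.7;python3 -c "
from h import *
cap('wrist','w4')
goto([.512,-.3415,.26],90)"
```

```text
time_s: 9.3
tcp_pos: [0.5132, -0.3416, 0.1135]
eef_rot: [-125.6, 89.9, -33.4]
contact_force: [-3.3, 3.4, 8.5]
gripper_width: 0.0116
time_s: 10.55
tcp_pos: [0.5125, -0.3413, 0.132]
eef_rot: [63.1, 90.0, 155.3]
contact_force: [-0.2, 0.7, 0.9]
gripper_width: 0.0872
tcp [ 0.5133 -0.3418  0.1338] yaw 92.16 F [ 0.4 -1.3  2.1] w 0.0866 t 10.6
rows cm [-12.62   0.11   0.02] turn 2.156825842155513
```

View pics/w4.png

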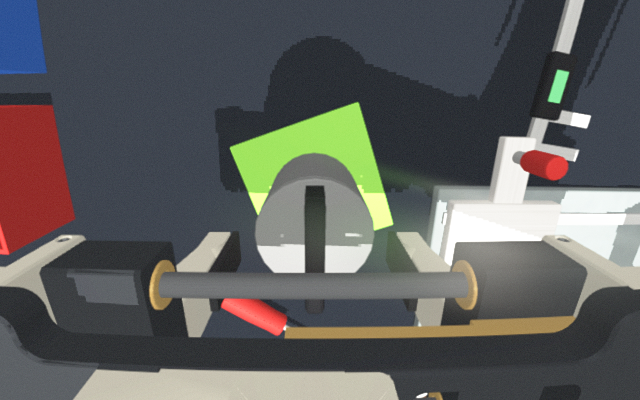

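```bash
python3 -m handwheel '[-4,0,0,0, -8,0,0,0, -12.6,0,0,2, -12.6,-1,4,2, -12.6,-2,8,2, -12.6,-3,11,2, -12.6,-4,14,2, -12.6,-5,17,2, -12.6,-5.5,18.5,2, -12.6,-5.5,18.7,2]'; python3 -m handwheel '[0,0,0,0, 0,0,0,0, 0,0,0,0, 0,0,0,0, 0,0,0,0, 0,0,0,0, 0,0,0,0, 0,0,0,0, 0,0,0,0, 0,0,0,0]';python3 -c "
from h import *
cap('wrist','w5')
cap('top','t5')
goto([.4206,.176,.15],90)"
```

```text
time_s: 11.85
tcp_pos: [0.5608, -0.1518, 0.2578]
eef_rot: [-96.5, 90.0, -6.3]
contact_force: [-0.5, -0.5, -0.2]
gripper_width: 0.0871
time_s: 13.1
tcp_pos: [0.5606, -0.1524, 0.2576]
eef_rot: [77.2, 90.0, 167.3]
contact_force: [0.0, -0.7, 0.0]
gripper_width: 0.087
tcp [ 0.5606 -0.1524  0.2575] yaw 90.14 F [-1.   0.2 -0.1] w 0.0871 t 13.2
rows cm [10.76 13.92 32.88] turn 0.1358139598220589
```

View pics/w5.png

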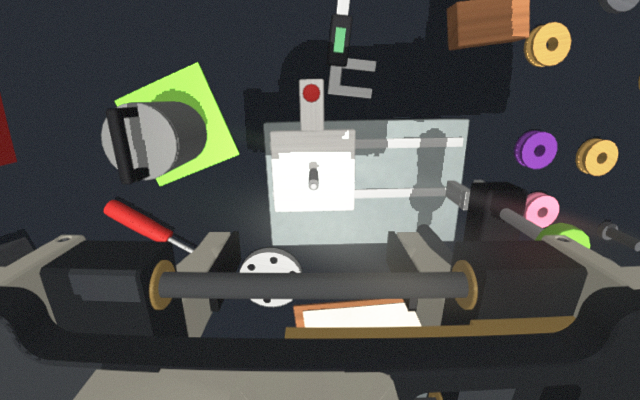

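View pics/t5.png

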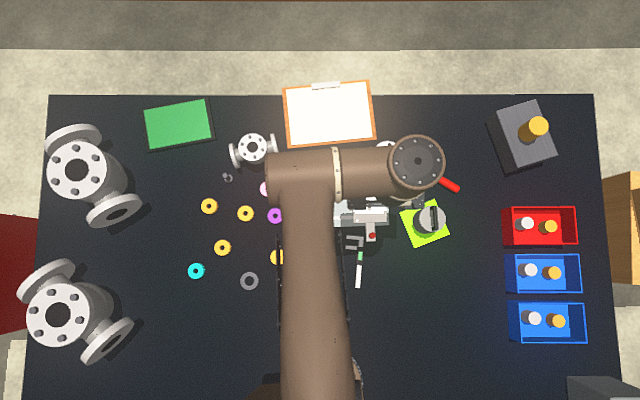

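Run:
```python
from h import *
c=cap('wrist'); im=c['image']
g=cv2.resize(im[70:220,250:370],None,fx=4,fy=4,interpolation=cv2.INTER_CUBIC); cv2.imwrite('pics/w5c.png',g[:,:,::-1])
p,R=tool()
for P in [[p[0],p[1],.096],[p[0],p[1],.03],[.5676,-.1537,.096],[.5676,-.1537,.03],[.4677,-.1561,.075]]: print(proj(c,P), (proj(c,P)-[250,70])*4)
```

```text
[[312.52880939 177.49875744]] [[250.11523754 429.99502978]]
[[312.61409084 164.89138608]] [[250.45636336 379.56554431]]
[[311.38031703 183.55329601]] [[245.52126812 454.21318406]]
[[311.64825063 170.04467419]] [[246.59300251 400.17869678]]
[[309.40501242  89.93237253]] [[237.62004969  79.72949011]]
```

View pics/w5c.png

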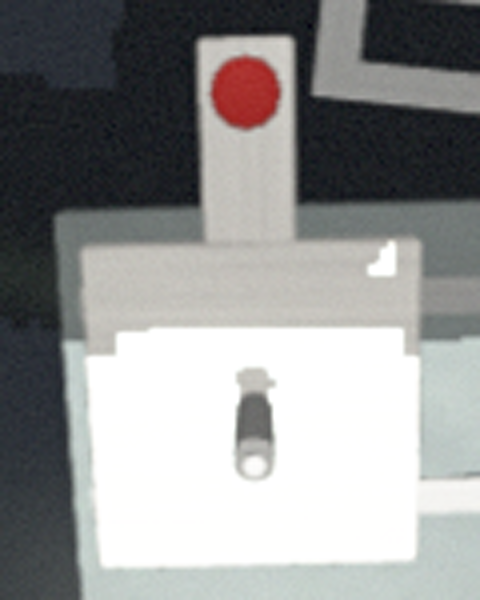

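```bash
python3 -m handwheel '[0,4,0,0, 0,9,3,0, 0,13,8,0, 0,13.9,13,0, 0,13.9,18,0, 0,13.9,23,0, 0,13.9,28,0, 4,13.9,32,0, 8,13.9,32.9,0, 10,13.9,32.9,0]';  cat >> h.py <<'E'
def brass(c,z=.018,amin=60,show=None):
    im=c['image']; hsv=cv2.cvtColor(im,cv2.COLOR_RGB2HSV); m=cv2.inRange(hsv,(14,90,60),(28,255,255))
    m=cv2.morphologyEx(m,cv2.MORPH_CLOSE,np.ones((3,3)))
    out=[]
    for q in cv2.findContours(m,0,1)[0]:
        if cv2.contourArea(q)<amin: continue
        M=cv2.moments(q); u,v=M['m10']/M['m00'],M['m01']/M['m00']
        out.append((round(u,1),round(v,1),cv2.contourArea(q),onz(c,u,v,z)[:2].round(4).tolist(),cv2.boundingRect(q)))
    return out
E
python3 -c "
from h import *
c=cap('wrist','w6')
for b in brass(c): print(b)
goto([.4206,.176,.15],90)
c=cap('top','t6')
for b in brass(c): print(b)
"
```

```text
time_s: 14.5
tcp_pos: [0.4199, 0.1765, 0.1556]
eef_rot: [129.8, 89.9, -140.0]
contact_force: [-0.9, -0.5, -0.0]
gripper_width: 0.0869
(439.4, 329.1, 3415.0, [0.6078, 0.3358], (285, 316, 290, 23))
(379.0, 268.2, 164.5, [0.5196, 0.2525], (366, 263, 25, 10))
(467.3, 284.5, 583.0, [0.5425, 0.3596], (452, 260, 26, 50))
(158.8, 284.8, 583.0, [0.5449, -0.0052], (149, 260, 26, 50))
(462.1, 198.2, 162.0, [0.435, 0.3353], (455, 191, 15, 15))
(444.9, 186.0, 345.0, [0.4217, 0.3147], (432, 171, 55, 50))
(288.1, 162.8, 1746.0, [0.3982, 0.1516], (262, 140, 52, 53))
(185.3, 157.4, 1461.5, [0.3928, 0.047], (146, 120, 72, 60))
tcp [0.4191 0.1756 0.1538] yaw 90.16 F [-0.8 -1.5 -2.3] w 0.087 t 14.55
rows cm [ 0.38 -0.16  0.04] turn 0.16469001792526683
(555.4, 319.7, 173.5, [0.1971, -0.7474], (546, 313, 19, 15))
(551.4, 272.2, 151.5, [0.3479, -0.7472], (543, 267, 18, 12))
(309.6, 263.1, 183.0, [0.3792, 0.0438], (300, 254, 19, 18))
(547.6, 226.0, 160.5, [0.4989, -0.7466], (538, 220, 19, 13))
(245.0, 212.9, 197.5, [0.5457, 0.2588], (237, 205, 17, 17))
(209.0, 205.7, 202.5, [0.5705, 0.3788], (201, 198, 18, 16))
(623.0, 225.5, 3531.0, [0.5001, -0.9937], (602, 171, 38, 114))
(533.1, 128.4, 504.5, [0.8341, -0.7223], (518, 116, 31, 26))
(289.9, 128.7, 103.5, [0.8354, 0.1115], (284, 105, 44, 43))
(371.1, 117.2, 84.5, [0.876, -0.1679], (360, 97, 16, 44))
(290.3, 90.3, 64.5, [0.9729, 0.1109], (281, 85, 30, 18))
(361.9, 84.0, 73.5, [0.9956, -0.1381], (340, 79, 31, 17))
```

View pics/w6.png

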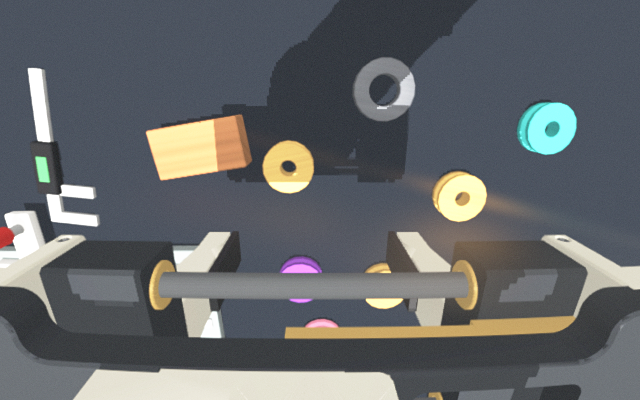

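```bash
python3 -c "
from h import *
c=cap('wrist')
im=c['image'];g=cv2.resize(im[130:210,250:330],None,fx=6,fy=6,interpolation=cv2.INTER_CUBIC); cv2.imwrite('pics/w6c.png',g[:,:,::-1])
print(onz(c,288.5,166,.018))
P=onz(c,288.5,166,.018); goto([P[0],P[1],.06],90)
"
```

```text
[0.40096846 0.15073731 0.018     ]
tcp [0.4205 0.1759 0.1571] yaw 90.16 F [ 0.2 -0.  -0. ] w 0.0872 t 14.65
rows cm [ 9.71  1.94 -2.5 ] turn 0.15580432961652946
```

View pics/w6c.png

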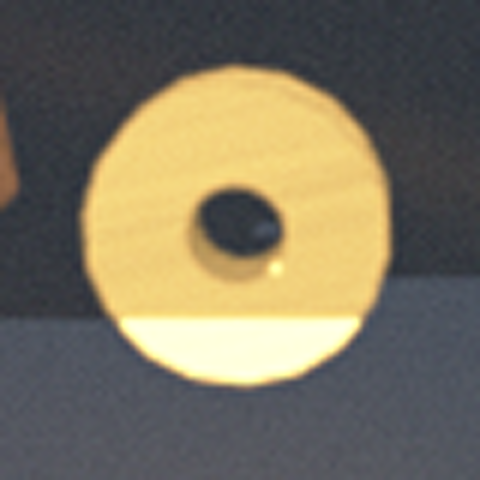

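```bash
python3 -m handwheel '[0,0.5,-1,-9, 1,1,-2,-18, 2,1.5,-2.4,-27, 3.5,1.8,-2.4,-36, 5,1.8,-2.4,-45, 6,1.8,-2.4,-45, 7,1.8,-2.4,-45, 7.7,1.8,-2.4,-45, 7.7,1.8,-2.4,-45, 7.7,1.8,-2.4,-45]';  python3 -c "
from h import *
c=cap('wrist','w7')
goto([.4025,.1515,.06],135)
"
```

```text
time_s: 15.9
tcp_pos: [0.4031, 0.1523, 0.0808]
eef_rot: [-111.4, 90.0, 23.7]
contact_force: [0.6, -0.2, 0.8]
gripper_width: 0.0874
tcp [0.4031 0.1523 0.0808] yaw 135.12 F [-0.   0.3  0.6] w 0.0869 t 15.95
rows cm [ 2.08  0.1  -0.02] turn 0.11911095187227261
```

View pics/w7.png

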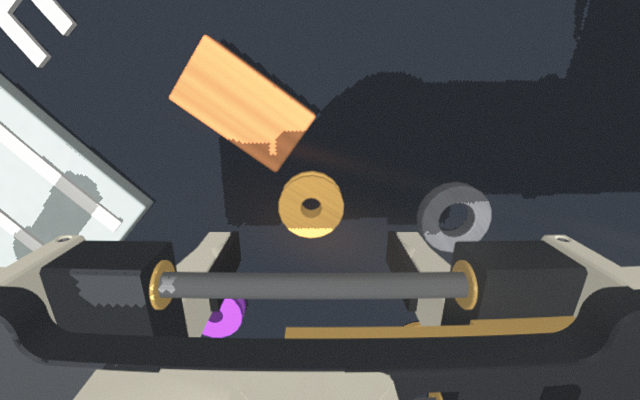

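```bash
python3 -c "
from h import *
c=cap('wrist')
p,R=tool()
print(proj(c,[[p[0],p[1],.018],[.4025,.1515,.018]]))
P=onz(c,311,201.5,.018);print(P); goto([P[0],P[1],.004],135)
"
```

```text
[[312.21508687 208.33789791]
 [311.98240948 207.10453117]]
[0.39973529 0.14763296 0.018     ]
tcp [0.4031 0.1524 0.0809] yaw 135.12 F [ 1.2 -0.3  0.6] w 0.087 t 16.0
rows cm [ 7.69  0.58 -0.09] turn 0.12452408770428747
```

```bash
python3 -m handwheel '[1,0.35,-0.1,0, 2.5,0.35,-0.1,0, 4,0.35,-0.1,0, 5.5,0.35,-0.1,0, 6.5,0.35,-0.1,0, 7.2,0.35,-0.1,0, 7.6,0.35,-0.1,0, 7.6,0.35,-0.1,0, 7.6,0.35,-0.1,0, 7.6,0.35,-0.1,0]' 8.7;  python3 -m handwheel '[0,0,0,0, 0,0,0,0, 0,0,0,0, 0,0,0,0, 0,0,0,0, 0,0,0,0, 0,0,0,0, 0,0,0,0, 0,0,0,0, -0.5,0,0,0]' 4.5 20
python3 -c "
from h import *
c=cap('wrist','w8')
goto([.569,-.1528,.18],90)
"
```

```text
time_s: 17.25
tcp_pos: [0.4013, 0.1492, 0.0049]
eef_rot: [-88.9, 90.0, 46.2]
contact_force: [-0.7, 0.6, 0.4]
gripper_width: 0.0869
time_s: 18.5
tcp_pos: [0.4008, 0.1487, 0.0094]
eef_rot: [86.2, 89.9, -138.7]
contact_force: [0.2, -0.2, -2.0]
gripper_width: 0.0509
tcp [0.4012 0.149  0.0101] yaw 135.14 F [-0.1  0.1 -0.1] w 0.0506 t 18.55
rows cm [-16.99   9.56 -33.18] turn 45.13822934685939
```

View pics/w8.png

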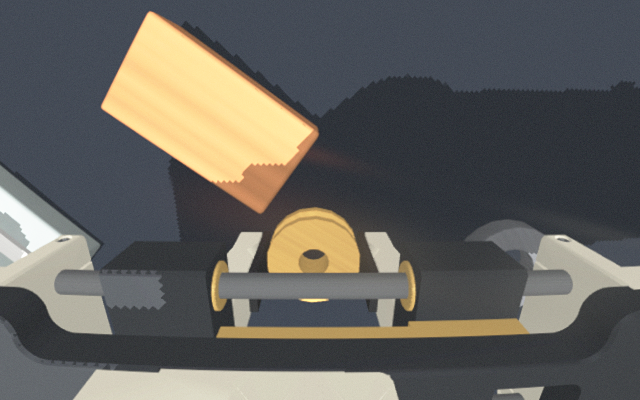

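```bash
python3 -c "
from h import *
c=cap('wrist')
im=c['image'];g=cv2.resize(im[190:320,240:390],None,fx=4,fy=4,interpolation=cv2.INTER_CUBIC); cv2.imwrite('pics/w8c.png',g[:,:,::-1])
p,R=tool()
P=p+np.array([0,0,.0135]); print(proj(c,[P,P+R[:,1]*.026,P-R[:,1]*.026,P+R[:,2]*.026]))
"
```

```text
[[311.77772955 257.35161115]
 [311.74071559 213.24326857]
 [311.81382327 296.98313711]
 [359.04411138 257.30355841]]
```

View pics/w8c.png

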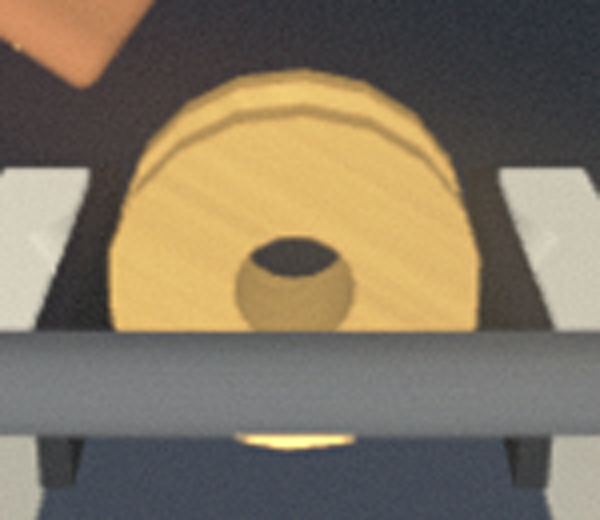

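```bash
python3 -m handwheel '[-3,0,0,0, -6,0,0,0, -9,0,0,0, -12,0,0,0, -15,0,0,0, -18,0,0,0, -20,0,0,0, -20,2,-4,0, -20,3,-8,5, -20,4,-12,12]'; python3 -m handwheel '[0,1,-5,6, 0,2,-9,12, 0,3,-13,18, 0,4,-16,24, 0,4.5,-18,30, 0,5,-19,33, 0,5.3,-20,33, 0,5.3,-20.5,33, 0,5.3,-20.5,33, 0,5.3,-20.5,33]';python3 -c "
from h import *
c=cap('wrist','w9')
goto([.569,-.1528,.18],90)
"
```

```text
time_s: 19.85
tcp_pos: [0.4582, 0.0349, 0.2098]
eef_rot: [-75.8, 90.0, 47.2]
contact_force: [1.0, 0.8, -0.9]
gripper_width: 0.0502
time_s: 21.1
tcp_pos: [0.5256, -0.1642, 0.2096]
eef_rot: [-21.8, 90.0, 68.4]
contact_force: [0.3, 0.2, -1.1]
gripper_width: 0.0508
tcp [ 0.5256 -0.1642  0.2096] yaw 90.18 F [ 0.2 -0.  -0.3] w 0.0506 t 21.15
rows cm [ 2.96 -4.34  1.13] turn 0.18245599074316488
```

```bash
python3 -m handwheel '[0,-1,0.3,0, 0,-2,0.6,0, 0,-3,0.9,0, 0,-3.8,1.1,0, 2,-4.1,1.1,0, 4.5,-4.1,1.1,0, 7,-4.1,1.1,0, 8.5,-4.1,1.1,0, 9.2,-4.1,1.1,0, 9.4,-4.1,1.1,0]'; python3 -c "
from h import *
c=cap('wrist','w10');cap('side','s10');c=cap('side')
im=c['image'];g=cv2.resize(im[130:270,270:450],None,fx=4,fy=4,interpolation=cv2.INTER_CUBIC); cv2.imwrite('pics/s10c.png',g[:,:,::-1])
goto([.5665,-.153,.05],90)
"
```

```text
time_s: 22.4
tcp_pos: [0.5669, -0.1536, 0.1157]
eef_rot: [-136.4, 90.0, -46.3]
contact_force: [-0.9, -0.4, -0.4]
gripper_width: 0.0504
tcp [ 0.5671 -0.1536  0.1162] yaw 90.14 F [-0.2  0.3 -1.3] w 0.0504 t 22.55
rows cm [6.62 0.07 0.06] turn 0.14106253661032042
```

View pics/w10.png

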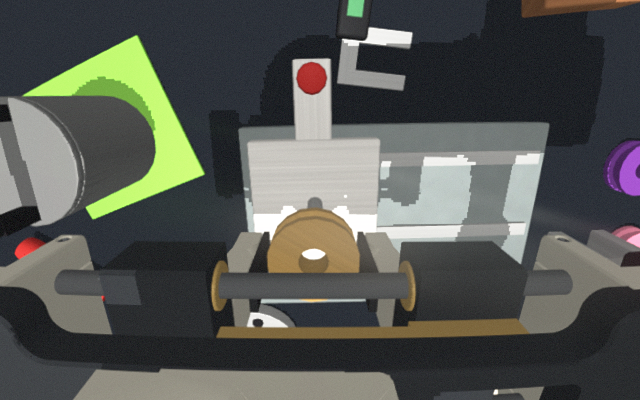

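View pics/s10c.png

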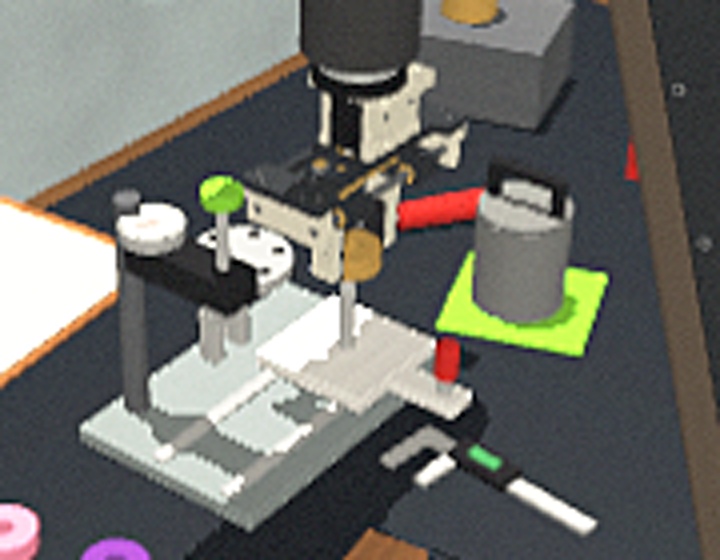

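```bash
python3 -c "
from h import *
c=cams.capture('side')
im=c['image'];g=cv2.resize(im[180:225,340:380],None,fx=12,fy=12,interpolation=cv2.INTER_CUBIC); cv2.imwrite('pics/s11c.png',g[:,:,::-1])
t=np.linspace(0,2*np.pi,60)
C=np.array([.568,-.153])
for z in (.111,.129):
  P=np.c_[C[0]+.026*np.cos(t),C[1]+.026*np.sin(t),t*0+z]; q=(proj(c,P)-[340,180])*12+6; print('spool',z,q.min(0),q.max(0))
for z in (.091,.04): 
  P=np.c_[C[0]+.0065*np.cos(t),C[1]+.0065*np.sin(t),t*0+z]; q=(proj(c,P)-[340,180])*12+6; print('spindle',z,q.min(0),q.max(0))
"
```

```text
spool 0.111 [119.13502411 145.94701634] [309.22661899 248.76983032]
spool 0.129 [120.08538694  90.72584811] [311.44538539 192.60224233]
spindle 0.091 [188.81080694 244.70959644] [236.00000483 270.66162214]
spindle 0.04 [184.86032449 396.03577847] [231.17659496 422.57373031]
```

View pics/s11c.png

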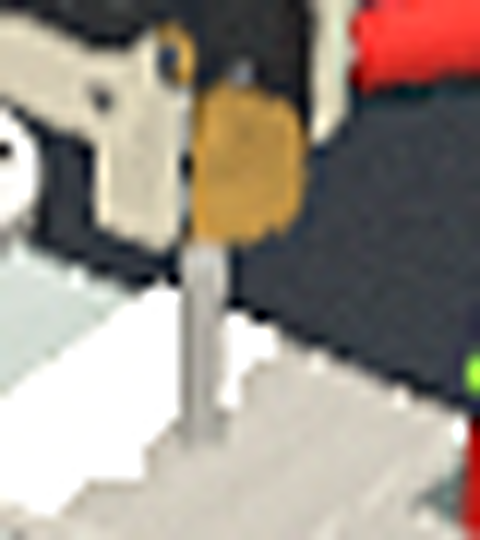

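```bash
python3 -m handwheel '[0.5,0,0,0, 1,0,0,0, 1.5,0,0,0, 2,0,0,0, 2.5,0,0,0, 3,0,0,0, 3.5,0,0,0, 4,0,0,0, 4.5,0,0,0, 4.5,0,0,0]' - 15; python3 -c "
from h import *
goto([.5665,-.153,.035],90)
c=cap('wrist','w12')
c=cams.capture('side')
im=c['image'];g=cv2.resize(im[170:235,330:390],None,fx=9,fy=9,interpolation=cv2.INTER_CUBIC); cv2.imwrite('pics/s12c.png',g[:,:,::-1])
"
```

```text
time_s: 23.85
tcp_pos: [0.5663, -0.1536, 0.0701]
eef_rot: [90.4, 89.9, -179.5]
contact_force: [-0.3, -0.2, -1.2]
gripper_width: 0.0507
tcp [ 0.5663 -0.1536  0.0701] yaw 90.13 F [-0.3 -0.2 -1.2] w 0.0507 t 23.85
rows cm [ 3.51 -0.02  0.06] turn 0.13298552232350858
```

View pics/s12c.png

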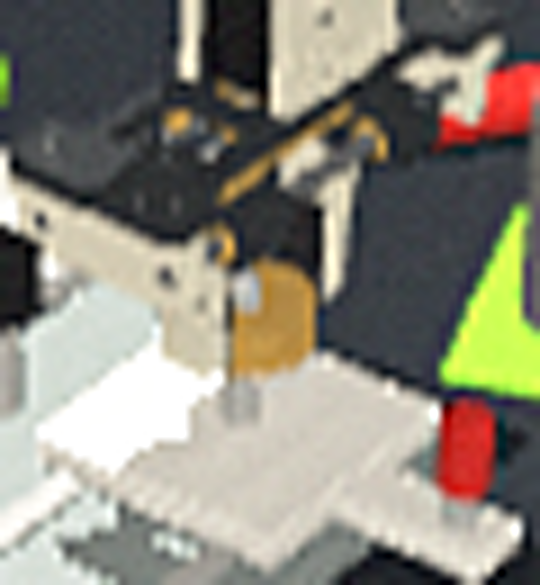

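```bash
python3 -m handwheel '[0.5,0,0,0, 1,0,0,0, 1.5,0,0,0, 2,0,0,0, 2.5,0,0,0, 2.9,0,0,0, 3.2,0,0,0, 3.4,0,0,0, 3.4,0,0,0, 3.4,0,0,0]' ; python3 -m handwheel '[0,0,0,0, 0,0,0,0, 0,0,0,0, 0,0,0,0, 0,0,0,0, 0,0,0,0, 0,0,0,0, 0,0,0,0, -1,0,0,0, -2,0,0,0]' 8.7;  python3 -c "
from h import *
c=cap('wrist','w13')
goto([.5449,.2602,.21],90)"
```

```text
time_s: 25.2
tcp_pos: [0.5668, -0.1536, 0.0367]
eef_rot: [-91.6, 90.0, -1.4]
contact_force: [-0.5, 0.7, -0.8]
gripper_width: 0.0508
time_s: 26.45
tcp_pos: [0.5668, -0.1536, 0.0574]
eef_rot: [-109.5, 90.0, -19.4]
contact_force: [0.0, -0.4, -0.1]
gripper_width: 0.0871
tcp [ 0.5677 -0.1537  0.059 ] yaw 90.16 F [0.6 0.6 1.6] w 0.087 t 26.5
rows cm [-15.12   2.13  41.39] turn 0.15919454743735173
```

View pics/w13.png

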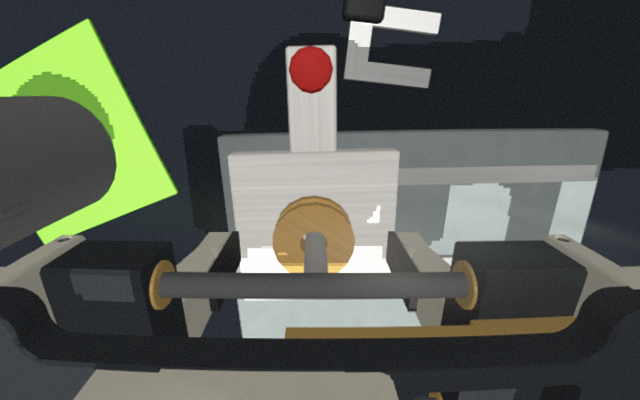

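```bash
python3 -m handwheel '[-5,0,0,0, -10,1,0,0, -15,4,0,0, -15,8,2,0, -15,9,7,0, -15,9,13,0, -15,9,19,0, -15,9,25,0, -15,8,31,0, -15,5,37,0]'; python3 -m handwheel '[0,-1.5,2,0, 2,-2.9,4,0, 4,-2.9,4.4,0, 6,-2.9,4.4,0, 8,-2.9,4.4,0, 10,-2.9,4.4,0, 10,-2.9,4.4,0, 10,-2.9,4.4,0, 10,-2.9,4.4,0, 10,-2.9,4.4,0]' 7.2;  python3 -c "
from h import *
c=cap('wrist','w14')
p,R=tool();print(proj(c,[p[0],p[1],.018]))
goto([.5449,.2602,.01],90)
c=cap('top','t14')
for b in brass(c): 
  if b[3][0]>.3 and 0<b[3][1]<.5: print(b)
"
```

```text
time_s: 27.75
tcp_pos: [0.5133, 0.2145, 0.208]
eef_rot: [-46.7, 89.9, 43.5]
contact_force: [1.3, -0.7, 1.3]
gripper_width: 0.0868
time_s: 29.0
tcp_pos: [0.5429, 0.2565, 0.1074]
eef_rot: [-49.8, 89.9, 40.4]
contact_force: [0.7, 1.4, -0.0]
gripper_width: 0.0722
[[312.24542531 198.1013568 ]]
tcp [0.5428 0.2565 0.1072] yaw 90.14 F [0.5 0.6 0.5] w 0.0721 t 29.05
rows cm [ 9.72 -0.2   0.36] turn 0.13754859305473133
(304.6, 263.2, 338.0, [0.379, 0.0603], (290, 254, 29, 19))
(222.2, 247.3, 208.5, [0.4323, 0.3311], (214, 239, 18, 17))
(290.3, 129.3, 103.5, [0.8335, 0.1099], (284, 106, 34, 42))
(290.2, 90.7, 66.0, [0.9714, 0.1111], (281, 85, 30, 18))
```

View pics/w14.png

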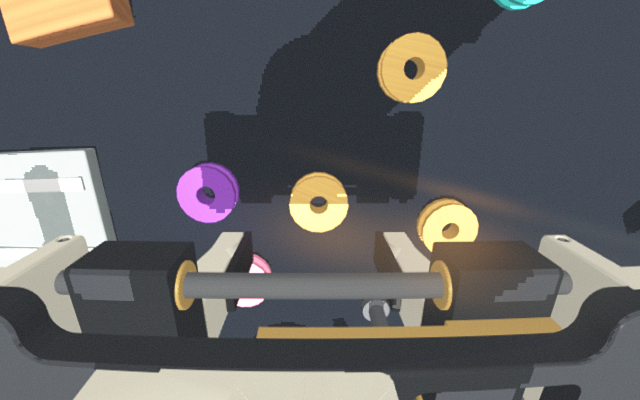

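```bash
python3 -m handwheel '[1,-0.45,0.6,0, 3,-0.45,0.6,0, 5,-0.45,0.6,0, 7,-0.45,0.6,0, 8.5,-0.45,0.6,0, 9.5,-0.45,0.6,0, 10,-0.45,0.6,0, 10.3,-0.45,0.6,0, 10.3,-0.45,0.6,0, 10.3,-0.45,0.6,0]';  python3 -m handwheel '[0,0,0,0, 0,0,0,0, 0,0,0,0, 0,0,0,0, 0,0,0,0, 0,0,0,0, 0,0,0,0, 0,0,0,0, -0.5,0,0,0, -1,0,0,0]' 4.5 15
cat >> h.py <<'E'
def hand(fn):
    c=cap('wrist',fn); im=c['image'];g=cv2.resize(im[190:320,240:390],None,fx=4,fy=4,interpolation=cv2.INTER_CUBIC); cv2.imwrite('pics/'+fn+'c.png',g[:,:,::-1])
E
python3 -c "
from h import *
hand('w15')
goto([.5663,-.1536,.21],90)
"
```

```text
time_s: 30.35
tcp_pos: [0.5473, 0.2625, 0.0041]
eef_rot: [-49.0, 89.9, 41.2]
contact_force: [1.1, 0.7, -1.3]
gripper_width: 0.072
time_s: 31.6
tcp_pos: [0.547, 0.2623, 0.0136]
eef_rot: [114.7, 90.0, -155.2]
contact_force: [0.2, 0.5, -0.5]
gripper_width: 0.052
tcp [0.5474 0.2626 0.0144] yaw 90.14 F [ 0.1 -0.6 -0.7] w 0.0519 t 31.65
rows cm [-19.58  -1.8  -41.61] turn 0.140647861790967
```

View pics/w15c.png

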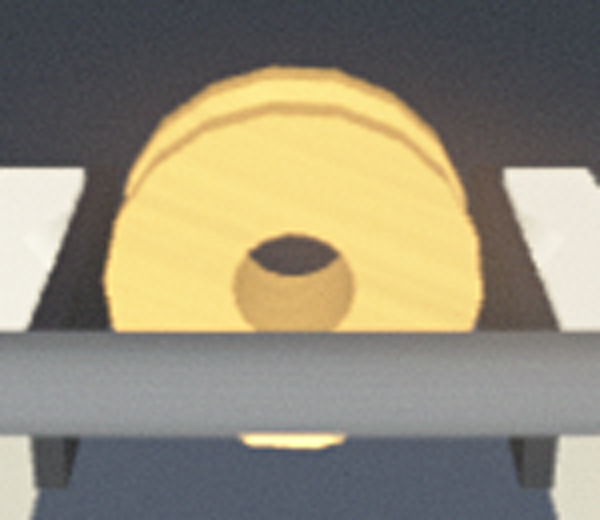

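```bash
python3 -m handwheel '[-5,0,0,0, -10,0,0,0, -15,1,0,0, -19.5,3,-3,0, -19.5,6,-8,0, -19.5,7,-13,0, -19.5,7,-19,0, -19.5,7,-25,0, -19.5,7,-31,0, -19.5,7,-36,0]'; python3 -m handwheel '[0,-2,-3,0, 0,-4,-5,0, 0,-6,-5.6,0, 0,-8,-5.6,0, 1.5,-8.9,-5.6,0, 3.5,-8.9,-5.6,0, 5.5,-8.9,-5.6,0, 7.5,-8.9,-5.6,0, 8.7,-8.9,-5.6,0, 8.8,-8.9,-5.6,0]'; python3 -c "
from h import *
goto([.5663,-.1536,.11],90)
hand('w16')
c=cams.capture('side')
im=c['image'];g=cv2.resize(im[170:235,330:390],None,fx=9,fy=9,interpolation=cv2.INTER_CUBIC); cv2.imwrite('pics/s16c.png',g[:,:,::-1])
"
```

```text
time_s: 32.9
tcp_pos: [0.4775, -0.0998, 0.2089]
eef_rot: [-71.0, 90.0, 19.1]
contact_force: [1.2, -0.2, -1.4]
gripper_width: 0.0521
time_s: 34.15
tcp_pos: [0.5662, -0.1535, 0.1195]
eef_rot: [88.3, 89.9, 178.4]
contact_force: [0.2, -0.8, -0.1]
gripper_width: 0.0518
tcp [ 0.5662 -0.1535  0.1195] yaw 90.14 F [ 0.2 -0.8 -0.1] w 0.0518 t 34.15
rows cm [ 0.95 -0.01 -0.01] turn 0.14068756235161572
```

View pics/s16c.png

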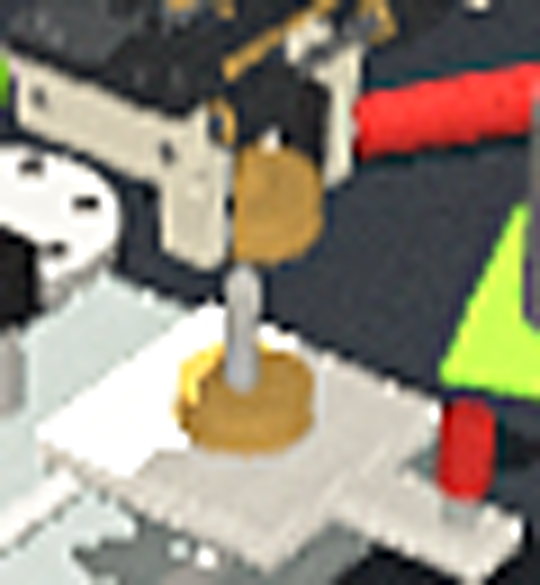

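View pics/w16c.png

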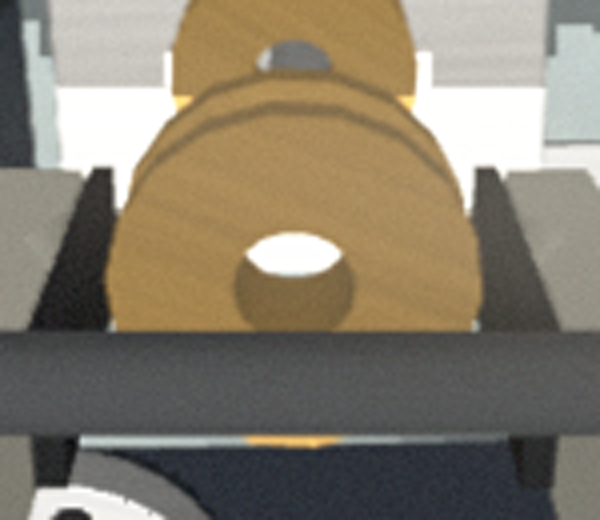

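```bash
python3 -m handwheel '[0.5,0,0,0, 1,0,0,0, 1.5,0,0,0, 2,0,0,0, 2.5,0,0,0, 3,0,0,0, 3.4,0,0,0, 3.8,0,0,0, 4.2,0,0,0, 4.2,0,0,0]' ; python3 -c "
from h import *
goto([.5663,-.1536,.053],90)"
```

```text
time_s: 35.5
tcp_pos: [0.567, -0.1536, 0.0782]
eef_rot: [85.1, 90.0, 175.2]
contact_force: [0.4, -0.1, -0.8]
gripper_width: 0.0516
tcp [ 0.567  -0.1536  0.0782] yaw 90.13 F [ 0.4 -0.1 -0.8] w 0.0516 t 35.5
rows cm [2.52 0.06 0.  ] turn 0.13361048054514413
```

```bash
python3 -m handwheel '[0.5,0,0,0, 1,0,0,0, 1.5,0,0,0, 1.9,0,0,0, 2.2,0,0,0, 2.4,0,0,0, 2.4,0,0,0, 2.4,0,0,0, 2.4,0,0,0, 2.4,0,0,0]' ; python3 -m handwheel '[0,0,0,0, 0,0,0,0, 0,0,0,0, 0,0,0,0, 0,0,0,0, 0,0,0,0, 0,0,0,0, 0,0,0,0, -1,0,0,0, -2,0,0,0]' 8.7;  python3 -m handwheel '[-5,0,0,0, -10,1,0,0, -14,4,0,0, -14,8,2,0, -14,9,7,0, -14,9,13,0, -14,9,19,0, -14,9,25,0, -14,9,31,0, -14,9,37,0]'; python3 -c "
from h import *
goto([.4324,.3316,.11],90)"
```

```text
time_s: 36.75
tcp_pos: [0.5671, -0.1537, 0.0547]
eef_rot: [-88.1, 90.0, 2.1]
contact_force: [-0.1, 0.0, -1.1]
gripper_width: 0.0517
time_s: 38.0
tcp_pos: [0.5673, -0.1537, 0.0754]
eef_rot: [-115.6, 90.0, -25.5]
contact_force: [0.5, 0.6, -0.2]
gripper_width: 0.0871
time_s: 39.25
tcp_pos: [0.4759, 0.2183, 0.2159]
eef_rot: [-50.2, 89.9, 40.0]
contact_force: [1.8, 0.0, 0.8]
gripper_width: 0.0872
tcp [0.4759 0.2183 0.2159] yaw 90.16 F [1.8 0.  0.8] w 0.0872 t 39.25
rows cm [10.6   4.34 11.33] turn 0.163308842916706
```

```bash
python3 -m handwheel '[0,1,3,0, 0,3,6,0, 0,4.3,9,0, 2,4.3,11.3,0, 4,4.3,11.3,0, 6,4.3,11.3,0, 8,4.3,11.3,0, 10,4.3,11.3,0, 10.6,4.3,11.3,0, 10.6,4.3,11.3,0]' 7.2;  python3 -c "
from h import *
c=cap('wrist','w17');cap('side','s17')
p,R=tool();print(proj(c,[p[0],p[1],.018]))
goto([.4324,.3316,.0045],90)
"
```

```text
time_s: 40.5
tcp_pos: [0.4331, 0.3291, 0.1091]
eef_rot: [-82.1, 90.0, 8.0]
contact_force: [-0.2, 1.1, -0.1]
gripper_width: 0.0721
[[312.7675521  197.90724825]]
tcp [0.4333 0.3295 0.1096] yaw 90.15 F [ 0.5  0.1 -0.5] w 0.0725 t 40.6
rows cm [10.51  0.1   0.2 ] turn 0.14652292899765484
```

View pics/w17.png

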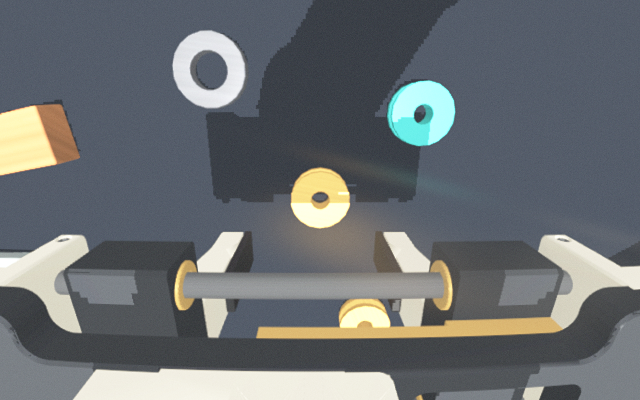

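View pics/s17.png

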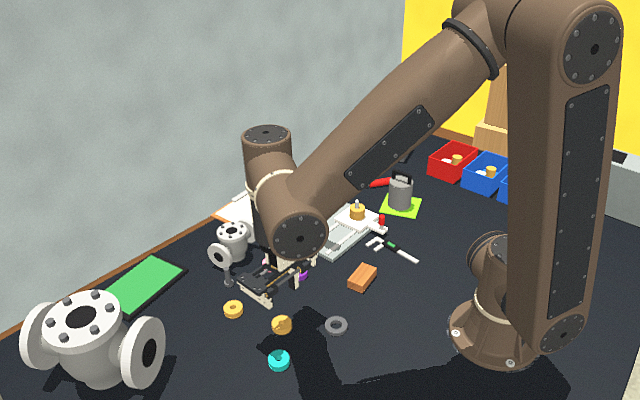

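```bash
python3 -m handwheel '[1,0,0.6,0, 3,0,0.6,0, 5,0,0.6,0, 7,0,0.6,0, 8.5,0,0.6,0, 9.5,0,0.6,0, 10.2,0,0.6,0, 10.5,0,0.6,0, 10.5,0,0.6,0, 10.5,0,0.6,0]';  python3 -m handwheel '[0,0,0,0, 0,0,0,0, 0,0,0,0, 0,0,0,0, 0,0,0,0, 0,0,0,0, 0,0,0,0, 0,0,0,0, -0.5,0,0,0, -1,0,0,0]' 4.5 15
python3 -c "
from h import *
hand('w18')
goto([.5663,-.1536,.21],90)
"
```

```text
time_s: 41.85
tcp_pos: [0.4331, 0.3353, 0.004]
eef_rot: [-35.7, 90.0, 54.5]
contact_force: [-0.0, 0.2, -0.4]
gripper_width: 0.072
time_s: 43.1
tcp_pos: [0.4328, 0.3348, 0.0136]
eef_rot: [140.9, 90.0, -128.9]
contact_force: [-0.4, 0.5, -1.1]
gripper_width: 0.0517
tcp [0.4331 0.3352 0.0143] yaw 90.14 F [ 0.4  0.9 -1.5] w 0.0517 t 43.15
rows cm [-19.58 -13.21 -48.9 ] turn 0.14005099797151388
```

View pics/w18c.png

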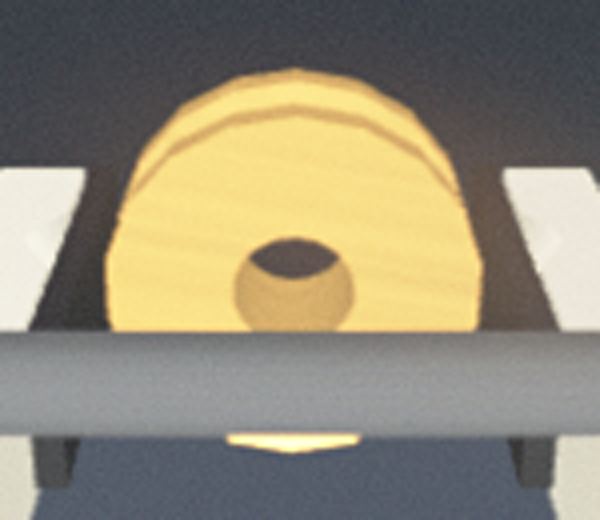

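```bash
python3 -m handwheel '[-5,0,0,0, -10,0,0,0, -15,-1,-3,0, -19.5,-2,-7,0, -19.5,-3,-12,0, -19.5,-4,-18,0, -19.5,-4,-24,0, -19.5,-4,-30,0, -19.5,-4,-36,0, -19.5,-4,-42,0]'; python3 -m handwheel '[0,-1,-4,0, 0,-3,-6,0, 0,-5,-6.9,0, 0,-7,-6.9,0, 1,-9,-6.9,0, 2.5,-9.3,-6.9,0, 4.5,-9.3,-6.9,0, 6.5,-9.3,-6.9,0, 8,-9.3,-6.9,0, 8.2,-9.3,-6.9,0]'; python3 -c "
from h import *
goto([.5663,-.1536,.11],90)
hand('w19')
c=cams.capture('side')
im=c['image'];g=cv2.resize(im[170:235,330:390],None,fx=9,fy=9,interpolation=cv2.INTER_CUBIC); cv2.imwrite('pics/s19c.png',g[:,:,::-1])
"
```

```text
time_s: 44.4
tcp_pos: [0.4734, -0.0867, 0.2089]
eef_rot: [-69.7, 90.0, 20.5]
contact_force: [1.8, 0.6, -2.2]
gripper_width: 0.0517
time_s: 45.65
tcp_pos: [0.566, -0.1536, 0.1254]
eef_rot: [87.5, 89.9, 177.6]
contact_force: [-0.2, -0.1, -0.4]
gripper_width: 0.0515
tcp [ 0.566  -0.1536  0.1254] yaw 90.13 F [-0.2 -0.1 -0.4] w 0.0515 t 45.65
rows cm [ 1.54 -0.03 -0.  ] turn 0.12965577068686684
```

View pics/s19c.png

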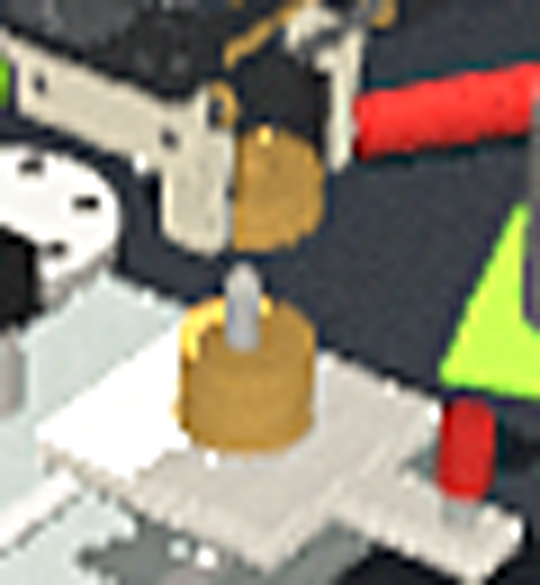

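```bash
python3 -m handwheel '[0.5,0,0,0, 1,0,0,0, 1.5,0,0,0, 2,0,0,0, 2.5,0,0,0, 3,0,0,0, 3.4,0,0,0, 3.8,0,0,0, 3.8,0,0,0, 3.8,0,0,0]' ;  python3 -c "
from h import *
goto([.5663,-.1536,.0715],90)"
```

```text
time_s: 47.0
tcp_pos: [0.5672, -0.1537, 0.0887]
eef_rot: [-115.6, 90.0, -25.5]
contact_force: [0.7, 0.1, -1.8]
gripper_width: 0.0515
tcp [ 0.5672 -0.1537  0.0887] yaw 90.14 F [ 0.7  0.1 -1.8] w 0.0515 t 47.0
rows cm [1.72 0.09 0.01] turn 0.13887593526061437
```

```bash
python3 -m handwheel '[0.5,0,0,0, 1,0,0,0, 1.4,0,0,0, 1.6,0,0,0, 1.7,0,0,0, 1.7,0,0,0, 1.7,0,0,0, 1.7,0,0,0, 1.7,0,0,0, 1.7,0,0,0]' ; python3 -m handwheel '[0,0,0,0, 0,0,0,0, 0,0,0,0, 0,0,0,0, 0,0,0,0, 0,0,0,0, 0,0,0,0, 0,0,0,0, -1,0,0,0, -2,0,0,0]' 8.7;  python3 -m handwheel '[-4,0,0,0, -8,1,0,0, -12,4,0,0, -12,8,2,0, -12,9,7,0, -12,9,13,0, -12,9,19,0, -12,9,25,0, -12,9,31,0, -12,9,37,0]'; python3 -c "
from h import *
goto([.5697,.379,.11],90)"
```

```text
time_s: 48.25
tcp_pos: [0.5671, -0.1536, 0.0716]
eef_rot: [-13.0, 90.0, 77.1]
contact_force: [-0.3, 0.1, -1.4]
gripper_width: 0.0515
time_s: 49.5
tcp_pos: [0.5673, -0.1537, 0.0924]
eef_rot: [-113.0, 90.0, -22.8]
contact_force: [-0.5, -0.0, -0.1]
gripper_width: 0.087
time_s: 50.75
tcp_pos: [0.476, 0.2183, 0.2129]
eef_rot: [-50.1, 89.9, 40.0]
contact_force: [1.8, -1.3, -0.2]
gripper_width: 0.0873
tcp [0.476  0.2183 0.2129] yaw 90.16 F [ 1.8 -1.3 -0.2] w 0.0873 t 50.75
rows cm [10.32 -9.4  16.03] turn 0.16141503920829336
```

```bash
python3 -m handwheel '[0,-2,4,0, 0,-4,8,0, 0,-7,12,0, 0,-9,15,0, 2,-9.4,16,0, 4,-9.4,16,0, 6,-9.4,16,0, 8,-9.4,16,0, 10.3,-9.4,16,0, 10.3,-9.4,16,0]' 7.2;  python3 -c "
from h import *
c=cap('wrist','w20');cap('side','s20')
p,R=tool();print(proj(c,[p[0],p[1],.018]))
goto([.5697,.379,.0045],90)
"
```

```text
time_s: 52.0
tcp_pos: [0.5683, 0.3748, 0.1067]
eef_rot: [131.5, 89.8, -138.4]
contact_force: [0.2, -0.6, 0.1]
gripper_width: 0.072
[[314.13320361 200.40816588]]
tcp [0.5698 0.3761 0.1092] yaw 90.14 F [0.5 0.3 1.3] w 0.072 t 52.1
rows cm [1.047e+01 1.000e-02 2.900e-01] turn 0.13956719339026336
```

View pics/w20.png

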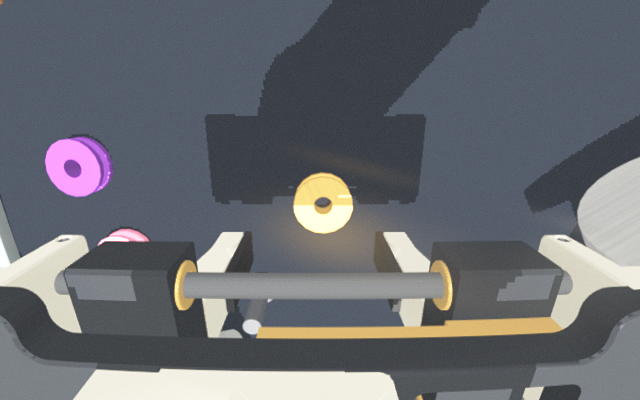

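View pics/s20.png

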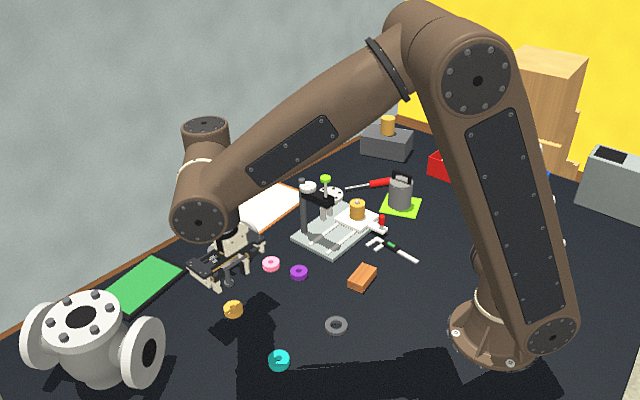

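```bash
python3 -m handwheel '[1,-0.4,0.8,0, 3,-0.4,0.8,0, 5,-0.4,0.8,0, 7,-0.4,0.8,0, 8.5,-0.4,0.8,0, 9.5,-0.4,0.8,0, 10.2,-0.4,0.8,0, 10.4,-0.4,0.8,0, 10.4,-0.4,0.8,0, 10.4,-0.4,0.8,0]';  python3 -m handwheel '[0,0,0,0, 0,0,0,0, 0,0,0,0, 0,0,0,0, 0,0,0,0, 0,0,0,0, 0,0,0,0, 0,0,0,0, -0.5,0,0,0, -1,0,0,0]' 4.5 15
python3 -c "
from h import *
hand('w21')
goto([.5663,-.1536,.21],90)
"
```

```text
time_s: 53.35
tcp_pos: [0.5741, 0.3846, 0.0052]
eef_rot: [-45.4, 89.9, 44.8]
contact_force: [-0.7, -0.1, 0.1]
gripper_width: 0.0717
time_s: 54.6
tcp_pos: [0.5737, 0.3844, 0.0145]
eef_rot: [95.7, 90.0, -174.2]
contact_force: [0.3, 0.3, 0.2]
gripper_width: 0.0505
tcp [0.5741 0.3847 0.0155] yaw 90.14 F [ 1.3  1.  -0.7] w 0.0511 t 54.65
rows cm [-19.49   0.9  -53.82] turn 0.1409510818506874
```

View pics/w21c.png

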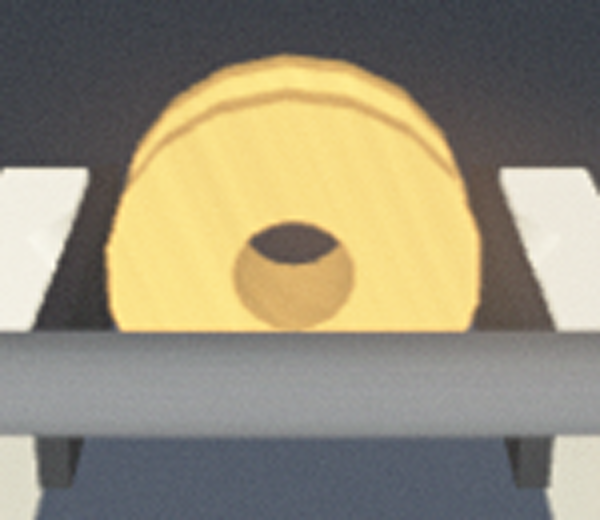

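```bash
python3 -m handwheel '[-5,0,0,0, -10,2,-2,0, -15,4,-6,0, -19.5,7,-11,0, -19.5,9,-17,0, -19.5,9.5,-23,0, -19.5,9.5,-29,0, -19.5,9.5,-35,0, -19.5,9.5,-41,0, -19.5,9.5,-47,0]'; python3 -m handwheel '[0,-1,-4,0, 0,-3,-6,0, 0,-5,-6.8,0, 0,-7,-6.8,0, 0.5,-8.8,-6.8,0, 2.5,-8.8,-6.8,0, 4.5,-8.8,-6.8,0, 6.5,-8.8,-6.8,0, 7.6,-8.8,-6.8,0, 7.8,-8.8,-6.8,0]'; python3 -c "
from h import *
goto([.5685,-.1536,.11],90)
hand('w22')
c=cams.capture('side')
im=c['image'];g=cv2.resize(im[170:235,330:390],None,fx=9,fy=9,interpolation=cv2.INTER_CUBIC); cv2.imwrite('pics/s22c.png',g[:,:,::-1])
"
```

```text
time_s: 55.9
tcp_pos: [0.4797, -0.0871, 0.2102]
eef_rot: [-74.8, 89.9, 15.4]
contact_force: [1.3, 0.1, -1.4]
gripper_width: 0.0509
time_s: 57.15
tcp_pos: [0.5678, -0.1529, 0.1309]
eef_rot: [90.9, 89.9, -178.9]
contact_force: [0.3, -0.6, -0.4]
gripper_width: 0.0515
tcp [ 0.5678 -0.1529  0.1309] yaw 90.15 F [ 0.3 -0.6 -0.4] w 0.0515 t 57.15
rows cm [ 2.09 -0.07 -0.07] turn 0.14769780659167964
```

View pics/s22c.png

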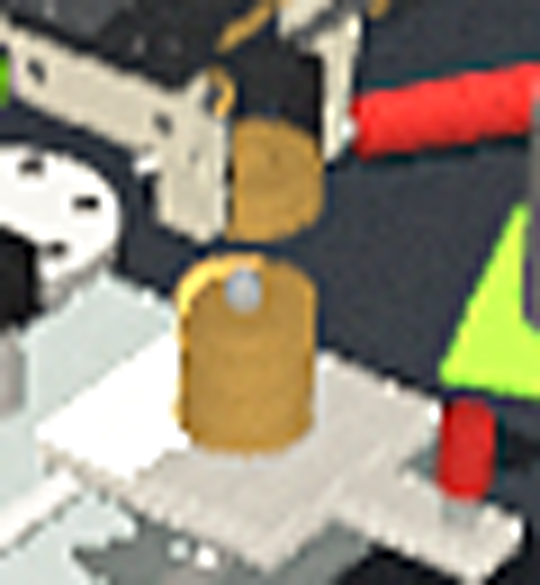

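View pics/w22c.png

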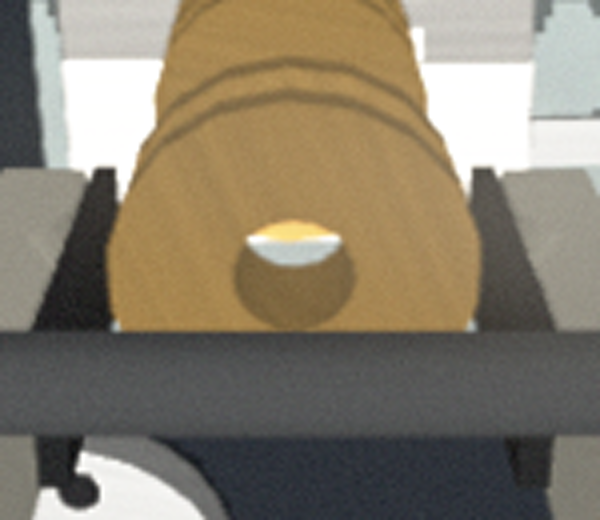

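```bash
python3 -m handwheel '[0.5,0,0,0, 1,0,0,0, 1.5,0,0,0, 2,0,0,0, 2.4,0,0,0, 2.7,0,0,0, 3,0,0,0, 3.2,0,0,0, 3.4,0,0,0, 3.4,0,0,0]' ;  python3 -c "
from h import *
goto([.5685,-.1536,.0905],90)"
```

```text
time_s: 58.5
tcp_pos: [0.568, -0.1531, 0.0974]
eef_rot: [83.3, 90.0, 173.4]
contact_force: [-0.6, 0.1, -1.1]
gripper_width: 0.0508
tcp [ 0.568  -0.1531  0.0974] yaw 90.14 F [-0.6  0.1 -1.1] w 0.0508 t 58.5
rows cm [ 0.69 -0.05 -0.05] turn 0.1358459275821815
```

```bash
python3 -m handwheel '[0.2,0,0,0, 0.4,0,0,0, 0.5,0,0,0, 0.6,0,0,0, 0.7,0,0,0, 0.7,0,0,0, 0.7,0,0,0, 0.7,0,0,0, 0.7,0,0,0, 0.7,0,0,0]' ; python3 -m handwheel '[0,0,0,0, 0,0,0,0, 0,0,0,0, 0,0,0,0, 0,0,0,0, 0,0,0,0, 0,0,0,0, 0,0,0,0, -1,0,0,0, -3,0,0,0]' 8.7;   python3 -c "
from h import *
goto([.4677,-.156,.15],90)
hand('w23')
c=cams.capture('side')
im=c['image'];g=cv2.resize(im[170:235,330:390],None,fx=9,fy=9,interpolation=cv2.INTER_CUBIC); cv2.imwrite('pics/s23c.png',g[:,:,::-1])"
```

```text
time_s: 59.75
tcp_pos: [0.5681, -0.1531, 0.0906]
eef_rot: [-74.2, 90.0, 16.0]
contact_force: [-0.1, 1.6, -2.5]
gripper_width: 0.0511
time_s: 61.0
tcp_pos: [0.5676, -0.1531, 0.1207]
eef_rot: [91.9, 89.9, -178.0]
contact_force: [-0.1, 0.2, -0.0]
gripper_width: 0.087
tcp [ 0.5676 -0.1531  0.1207] yaw 90.13 F [-0.1  0.2 -0. ] w 0.087 t 61.0
rows cm [-2.91 10.   -0.26] turn 0.13420301685911795
```

View pics/s23c.png

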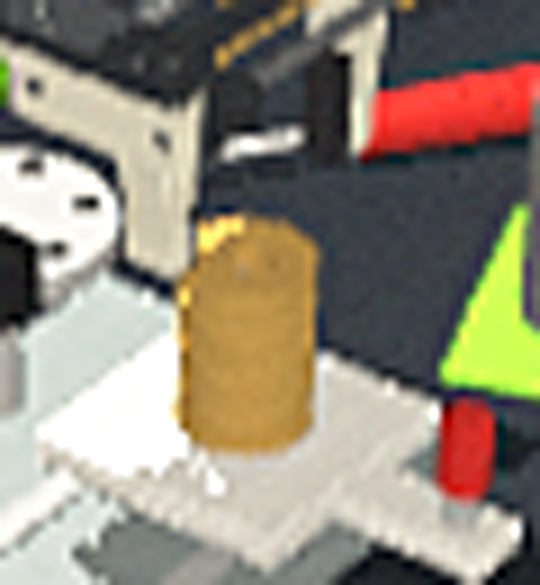

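View pics/w23.png

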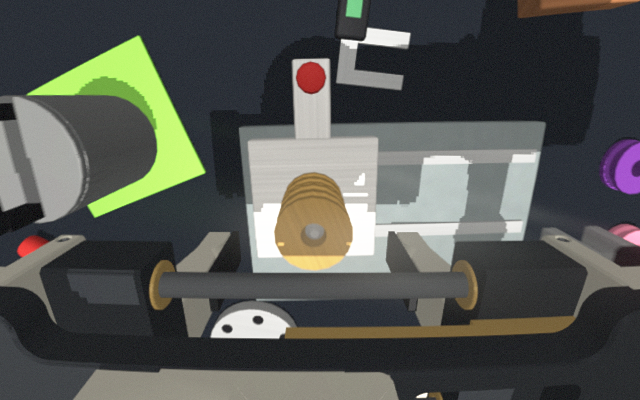

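```bash
python3 -m handwheel '[-2,0,0,0, -2.9,3,0,0, -2.9,6,-0.1,0, -2.9,9,-0.3,0, -2.9,9.9,-0.3,0, -1,9.9,-0.3,0, 1,9.9,-0.3,0, 2,9.9,-0.3,0, 2.6,9.9,-0.3,0, 2.6,9.9,-0.3,0]' 6; python3 -c "
from h import *
c=cap('wrist','w24')
p,R=tool();print(proj(c,[p[0],p[1],.075]))
goto([.4685,-.156,.055],90)"
```

```text
time_s: 62.35
tcp_pos: [0.4693, -0.1564, 0.0945]
eef_rot: [110.6, 90.0, -159.2]
contact_force: [-0.5, -0.7, 0.1]
gripper_width: 0.0599
[[312.09327861 232.59710276]]
tcp [ 0.4694 -0.1564  0.0948] yaw 90.14 F [-0.1 -0.5 -0.6] w 0.0603 t 62.4
rows cm [3.98 0.09 0.04] turn 0.1427340924047371
```

View pics/w24.png

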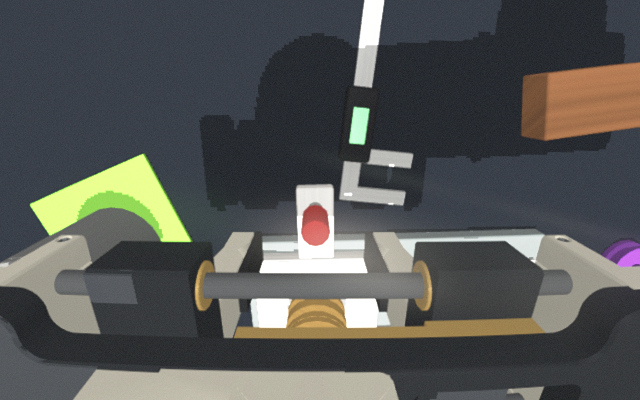

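```bash
python3 -m handwheel '[1,0,0,0, 2,0,0,0, 3,0,0,0, 3.7,0,0,0, 3.9,0,0,0, 3.9,0,0,0, 3.9,0,0,0, 3.9,0,0,0, 3.9,0,0,0, 3.9,0,0,0]'; python3 -m handwheel '[0,0,0,0, 0,0,0,0, 0,0,0,0, 0,0,0,0, 0,0,0,0, 0,0,0,0, 0,0,0,0, 0,0,0,0, 0,0,0,0, 0,0,0,0]' 1 20; python3 -c "
from h import *
goto([.4645,.004,.055],90)"
```

```text
time_s: 63.65
tcp_pos: [0.4691, -0.1563, 0.0557]
eef_rot: [-87.1, 90.0, 3.0]
contact_force: [0.1, 0.2, 0.6]
gripper_width: 0.0598
time_s: 64.9
tcp_pos: [0.4691, -0.1552, 0.0555]
eef_rot: [-6.6, 89.9, 83.6]
contact_force: [-0.5, 10.0, 0.7]
gripper_width: 0.0194
tcp [ 0.4691 -0.1552  0.0555] yaw 90.12 F [-0.5 10.   0.7] w 0.0194 t 64.9
rows cm [ 0.07  0.42 15.92] turn 0.12244553421453475
```

```bash
python3 -m handwheel '[0,0,0.4,0, 0,0.03,1.2,0, 0,0.05,2,0, 0,0.1,3,0, 0,0.12,4,0, 0,0.15,5,0, 0,0.17,6,0, 0,0.2,7,0, 0,0.2,7.5,0, 0,0.2,7.5,0]'; python3 -c "
from h import *
goto([.4645,.004,.055],90)
cap('side','s25')"
```

```text
time_s: 66.15
tcp_pos: [0.4671, -0.0806, 0.0556]
eef_rot: [-28.9, 90.0, 61.3]
contact_force: [3.0, 2.3, -6.1]
gripper_width: 0.0196
tcp [ 0.4671 -0.0806  0.0556] yaw 90.16 F [ 3.   2.3 -6.1] w 0.0196 t 66.15
rows cm [0.06 0.23 8.46] turn 0.1635895155844196
```

View pics/s25.png

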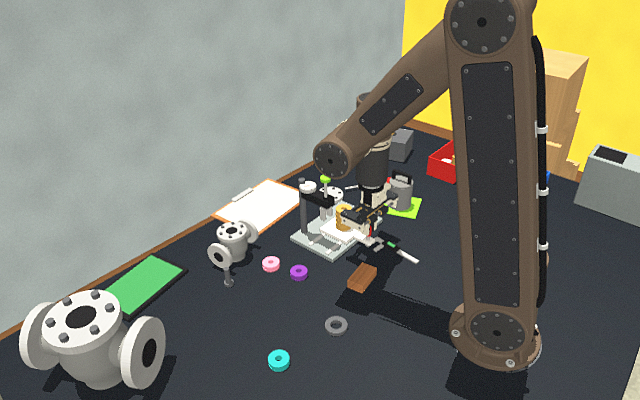

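```bash
python3 -c "
from h import *
c=cap('top','t25')
c=cams.capture('side'); im=c['image'];g=cv2.resize(im[80:260,270:430],None,fx=4,fy=4,interpolation=cv2.INTER_CUBIC)[:600]; cv2.imwrite('pics/s25c.png',g[:,:,::-1]);print(sensors.get_state()['joints'])"
```

```text
[ 1.39967268e+01  1.26669929e+01 -3.67527358e+01 -2.57947913e-02
 -4.05561698e+01 -1.03843829e+02]
```

View pics/t25.png

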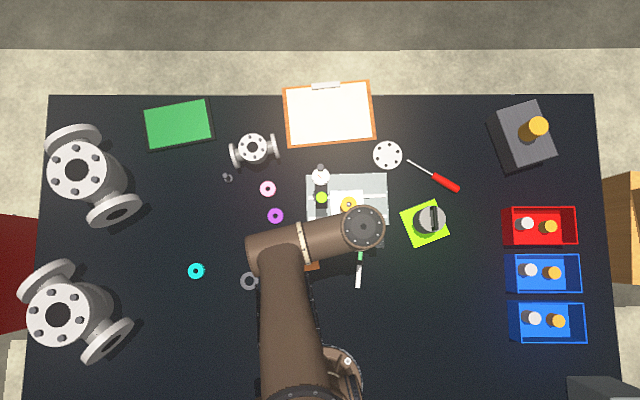

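View pics/s25c.png

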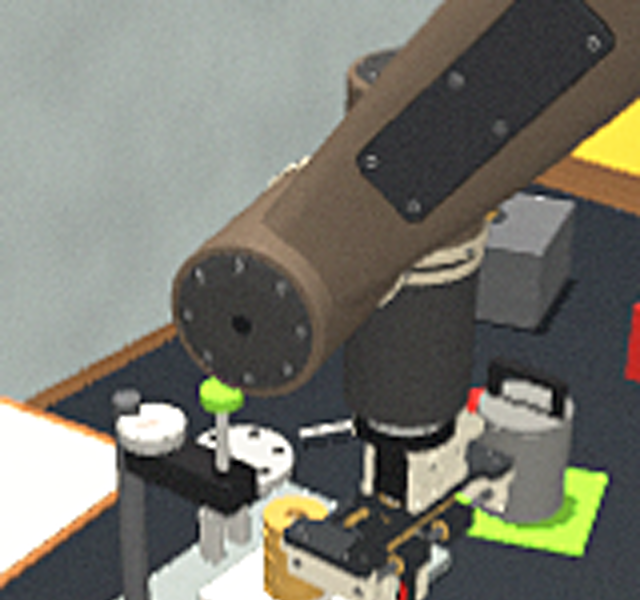

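```bash
python3 -c "
from h import *
a=cams.capture('top');b=cams.capture('side')
o1,d1=ray(a,268,252);o2,d2=ray(b,270+241/4,80+325/4)
s=np.linalg.lstsq(np.c_[d1,-d2],o2-o1,rcond=None)[0];print(o1+d1*s[0],o2+d2*s[1])
o1,d1=ray(a,365,228);print([onz(a,365,228,z).round(3) for z in (.3,.4,.5)])
"
```

```text
[0.41143143 0.13074588 0.40998929] [0.4276846  0.14349966 0.41181144]
[array([ 0.474, -0.109,  0.3  ]), array([ 0.467, -0.098,  0.4  ]), array([ 0.46 , -0.086,  0.5  ])]
```

```bash
python3 -m handwheel '[0,0,0.4,0, 0,0.03,1.2,0, 0,0.05,2.2,0, 0,0.1,3.2,0, 0,0.12,4.2,0, 0,0.15,5.2,0, 0,0.17,6.2,0, 0,0.2,7.2,0, 0,0.2,8,0, 0,0.2,8.2,0]'; python3 -m handwheel '[0,0,0.1,0, 0,0,0.2,0, 0,0,0.3,0, 0,0,0.4,0, 0,0,0.5,0, 0,0,0.5,0, 0,0,0.5,0, 0,0,0.5,0, 0,0,0.5,0, 0,0,0.5,0]';python3 -c "
from h import *
goto([.4645,.004,.055],90)
"
```

```text
time_s: 67.65
tcp_pos: [0.4649, 0.0005, 0.0556]
eef_rot: [-171.7, 90.0, -81.6]
contact_force: [5.9, -0.7, -8.7]
gripper_width: 0.0193
time_s: 68.9
tcp_pos: [0.4647, 0.005, 0.0556]
eef_rot: [171.7, 90.0, -98.2]
contact_force: [5.4, -2.5, -6.5]
gripper_width: 0.0192
tcp [0.4647 0.005  0.0556] yaw 90.12 F [ 5.4 -2.5 -6.5] w 0.0192 t 68.9
rows cm [ 0.06  0.02 -0.1 ] turn 0.12497983013241765
```

```bash
python3 -m handwheel '[0,0,0.1,0, 0,0,0.2,0, 0,0,0.3,0, 0,0,0.3,0, 0,0,0.3,0, 0,0,0.3,0, 0,0,0.3,0, 0,0,0.3,0, 0,0,0.3,0, 0,0,0.3,0]';python3 -c "
from h import *
goto([.4645,.004,.055],90)
"
```

```text
time_s: 70.15
tcp_pos: [0.4646, 0.0052, 0.0555]
eef_rot: [164.5, 89.7, -105.4]
contact_force: [12.6, -22.3, -10.6]
gripper_width: 0.0193
tcp [0.4646 0.0052 0.0555] yaw 90.14 F [ 12.6 -22.3 -10.6] w 0.0193 t 70.15
rows cm [ 0.05  0.01 -0.12] turn 0.14445033209614166
```

```bash
python3 -m handwheel '[0,0,-0.2,0, 0,0,-0.2,0, 0,0,-0.2,0, 0,0,-0.2,0, 0,0,-0.2,0, -1,0,-0.2,0, -3,0,-0.2,0, -6,0,-0.2,0, -10,0,-0.2,0, -14,0,-0.2,0]' 6; python3 -m handwheel '[-3,0,0,0, -6,0,0,0, -9,0,0,0, -11,0,0,0, -11,0,0,0, -11,0,0,0, -11,0,0,0, -11,0,0,0, -11,0,0,0, -11,0,0,0]' 0; python3 -c "
from h import *
goto([.5637,.0065,.275],90)
c=cap('wrist','w26')
c=cap('side','s26'); im=c['image'];g=cv2.resize(im[140:270,260:430],None,fx=4.6,fy=4.6,interpolation=cv2.INTER_CUBIC); cv2.imwrite('pics/s26c.png',g[:,:,::-1])
"
```

```text
time_s: 71.4
tcp_pos: [0.4645, 0.0066, 0.1976]
eef_rot: [-75.4, 90.0, 14.7]
contact_force: [0.5, 0.5, -0.3]
gripper_width: 0.0601
time_s: 72.65
tcp_pos: [0.4647, 0.0066, 0.3054]
eef_rot: [111.8, 90.0, -158.1]
contact_force: [0.5, -0.2, -0.3]
gripper_width: 0.0005
tcp [0.4647 0.0066 0.3054] yaw 90.14 F [ 0.5 -0.2 -0.3] w 0.0005 t 72.65
rows cm [ 3.04 -9.9  -0.04] turn 0.13510034313378583
```

View pics/w26.png

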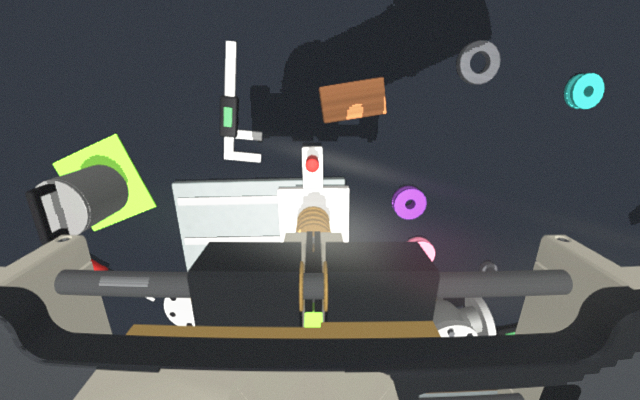

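View pics/s26c.png

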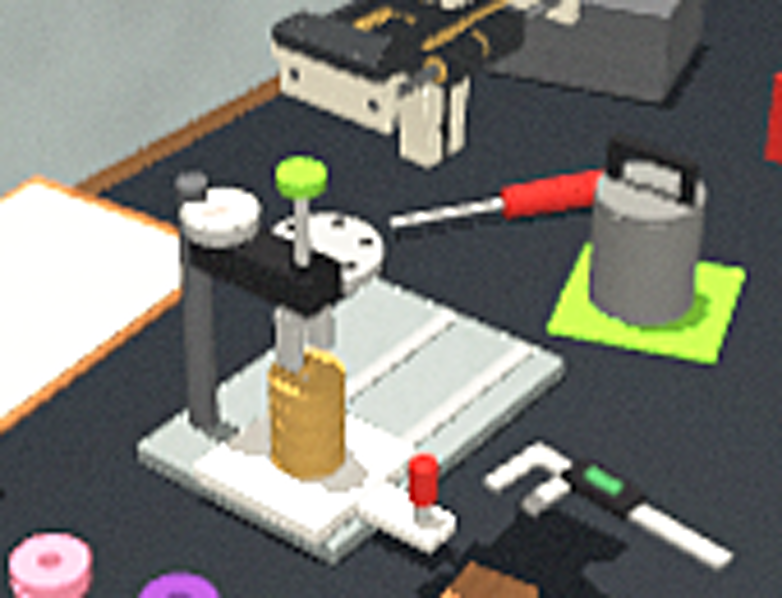

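```bash
python3 -m handwheel '[0,-2,0,0, 0,-4,0,0, 0,-6,0,0, 0,-8,0,0, 0,-9.5,0,0, 0,-10,0,0, 1,-10,0,0, 2.5,-10,0,0, 3.5,-10,0,0, 3.5,-10,0,0]'; python3 -c "
from h import *
goto([.5645,.007,.244],90)
c=cap('side','s27'); im=c['image'];g=cv2.resize(im[140:270,260:430],None,fx=4.6,fy=4.6,interpolation=cv2.INTER_CUBIC); cv2.imwrite('pics/s27c.png',g[:,:,::-1]);c=cap('wrist','w27')
"
```

```text
time_s: 74.0
tcp_pos: [0.5639, 0.0068, 0.2696]
eef_rot: [103.8, 89.9, -166.0]
contact_force: [0.2, 0.2, 0.1]
gripper_width: 0.0004
tcp [0.5639 0.0068 0.2696] yaw 90.15 F [0.2 0.2 0.1] w 0.0004 t 74.0
rows cm [ 2.56 -0.06  0.02] turn 0.14592710655685437
```

View pics/s27c.png

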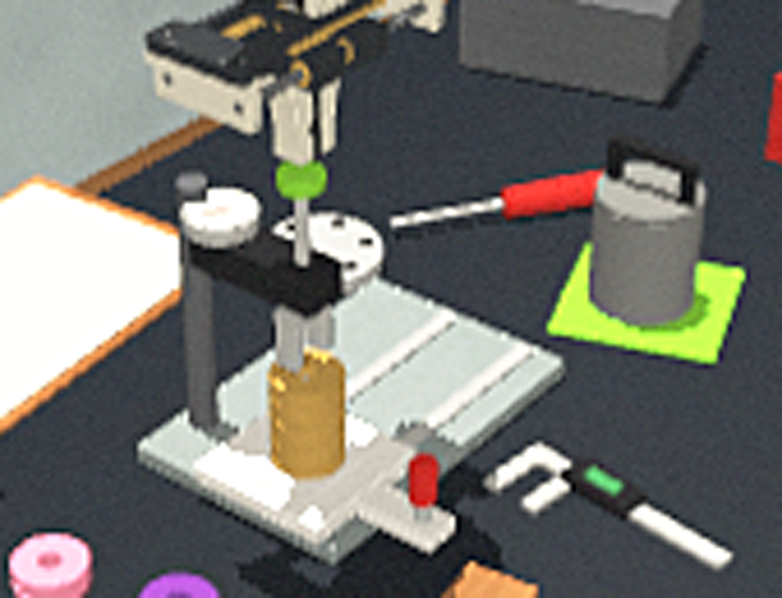

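View pics/w27.png

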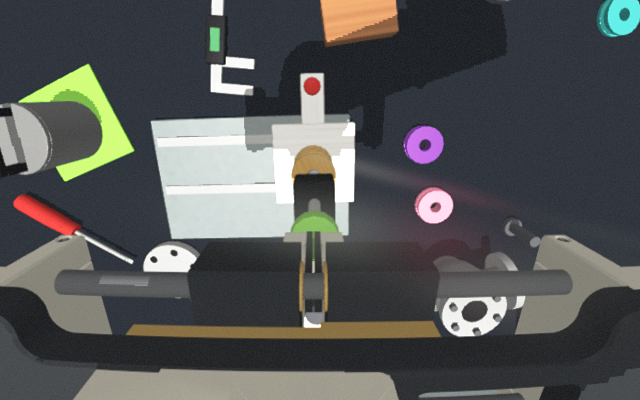

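Fingertips are centred over the cap. I'll press in small steps.

```bash
python3 -m handwheel '[0.4,-0.05,0,0, 0.8,-0.05,0,0, 1.1,-0.05,0,0, 1.3,-0.05,0,0, 1.5,-0.05,0,0, 1.7,-0.05,0,0, 1.9,-0.05,0,0, 2.1,-0.05,0,0, 2.2,-0.05,0,0, 2.3,-0.05,0,0]'; python3 -m handwheel '[0.05,0,0,0, 0.1,0,0,0, 0.15,0,0,0, 0.15,0,0,0, 0.15,0,0,0, 0.15,0,0,0, 0.15,0,0,0, 0.15,0,0,0, 0.15,0,0,0, 0.15,0,0,0]'; python3 -c "
from h import *
goto([.5645,.007,.244],90)"
```

```text
time_s: 75.35
tcp_pos: [0.5652, 0.0069, 0.2475]
eef_rot: [153.6, 90.0, -116.3]
contact_force: [-1.7, -0.2, 2.3]
gripper_width: 0.0004
time_s: 76.6
tcp_pos: [0.5652, 0.0069, 0.2461]
eef_rot: [121.0, 90.0, -148.8]
contact_force: [-2.7, 0.2, 1.8]
gripper_width: 0.0001
tcp [0.5652 0.0069 0.2461] yaw 90.14 F [-2.7  0.2  1.8] w 0.0001 t 76.6
rows cm [0.21 0.07 0.01] turn 0.13579522975012992
```

```bash
python3 -m handwheel '[0.05,0,0,0, 0.1,0,0,0, 0.15,0,0,0, 0.2,0,0,0, 0.2,0,0,0, 0.2,0,0,0, 0.2,0,0,0, 0.2,0,0,0, 0.2,0,0,0, 0.2,0,0,0]'; python3 -c "
from h import *
goto([.5645,.007,.244],90)"
```

```text
time_s: 77.85
tcp_pos: [0.5652, 0.0069, 0.2443]
eef_rot: [-105.3, 90.0, -15.2]
contact_force: [-2.9, -0.2, 4.6]
gripper_width: 0.0008
tcp [0.5652 0.0069 0.2443] yaw 90.14 F [-2.9 -0.2  4.6] w 0.0008 t 77.85
rows cm [0.03 0.07 0.01] turn 0.13812342777157482
```

```bash
python3 -m handwheel '[0.03,0,0,0, 0.06,0,0,0, 0.09,0,0,0, 0.1,0,0,0, 0.1,0,0,0, 0.1,0,0,0, 0.1,0,0,0, 0.1,0,0,0, 0.1,0,0,0, 0.1,0,0,0]'; python3 -c "
from h import *
goto([.5645,.007,.244],90)"
```

```text
time_s: 79.1
tcp_pos: [0.5653, 0.0068, 0.2443]
eef_rot: [-92.9, 89.9, -2.7]
contact_force: [-5.5, -0.1, 10.5]
gripper_width: 0.0005
tcp [0.5653 0.0068 0.2443] yaw 90.15 F [-5.5 -0.1 10.5] w 0.0005 t 79.1
rows cm [0.03 0.08 0.02] turn 0.15422176928038311
```

```bash
python3 -m handwheel '[0.03,0,0,0, 0.03,0,0,0, 0.03,0,0,0, 0.03,0,0,0, 0.03,0,0,0, 0.03,0,0,0, 0.03,0,0,0, 0.03,0,0,0, 0.03,0,0,0, 0.03,0,0,0]'; python3 -c "
from h import *
goto([.5645,.007,.244],90)
c=cap('side','s28'); im=c['image'];g=cv2.resize(im[140:270,260:430],None,fx=4.6,fy=4.6,interpolation=cv2.INTER_CUBIC); cv2.imwrite('pics/s28c.png',g[:,:,::-1])
"
```

```text
time_s: 80.35
tcp_pos: [0.5653, 0.0069, 0.2442]
eef_rot: [-91.4, 89.9, -1.3]
contact_force: [-5.8, 1.0, 13.5]
gripper_width: 0.0003
tcp [0.5653 0.0069 0.2442] yaw 90.16 F [-5.8  1.  13.5] w 0.0003 t 80.35
rows cm [0.02 0.08 0.01] turn 0.15814877525610882
```

View pics/s28c.png

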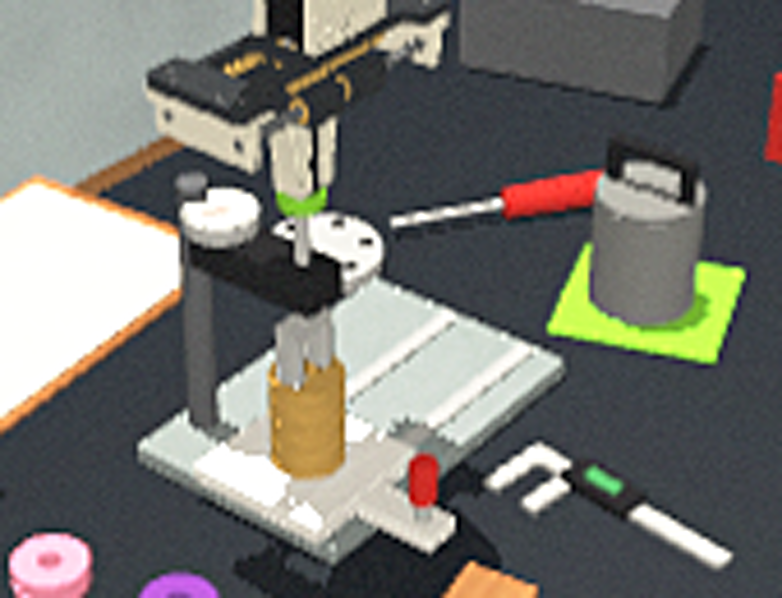

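```bash
python3 -m handwheel '[-0.3,0,0,0, -0.8,0,0,0, -1.5,0,0,0, -3,0,0,0, -5,0,0,0, -6,1,0,0, -6,3,0,0, -6,5,0,0, -6,7,0,0, -6,9,0,0]'; python3 -m handwheel '[0,0.5,0,0, 0,1,0,0, 0,1,0,0, 4,1,0,0, 8,1,0,0, 12,1,0,0, 16,1,0,0, 18,1,0,0, 20,1,0,0, 20,1,0,0]' 6; python3 -c "
from h import *
goto([.4646,.005,.055],90)
c=cap('side','s29'); im=c['image'];g=cv2.resize(im[140:270,260:430],None,fx=4.6,fy=4.6,interpolation=cv2.INTER_CUBIC); cv2.imwrite('pics/s29c.png',g[:,:,::-1]);cap('wrist','w29')
"
```

```text
time_s: 81.65
tcp_pos: [0.4739, 0.0066, 0.3028]
eef_rot: [-40.6, 90.0, 49.5]
contact_force: [0.7, 0.3, 1.0]
gripper_width: 0.0006
time_s: 82.9
tcp_pos: [0.4645, 0.0062, 0.1013]
eef_rot: [113.8, 89.8, -156.0]
contact_force: [0.0, 0.2, -0.4]
gripper_width: 0.06
tcp [0.4645 0.0062 0.1013] yaw 90.12 F [ 0.   0.2 -0.4] w 0.06 t 82.9
rows cm [ 4.63 -0.03 -0.12] turn 0.11788551327313712
```

View pics/s29c.png

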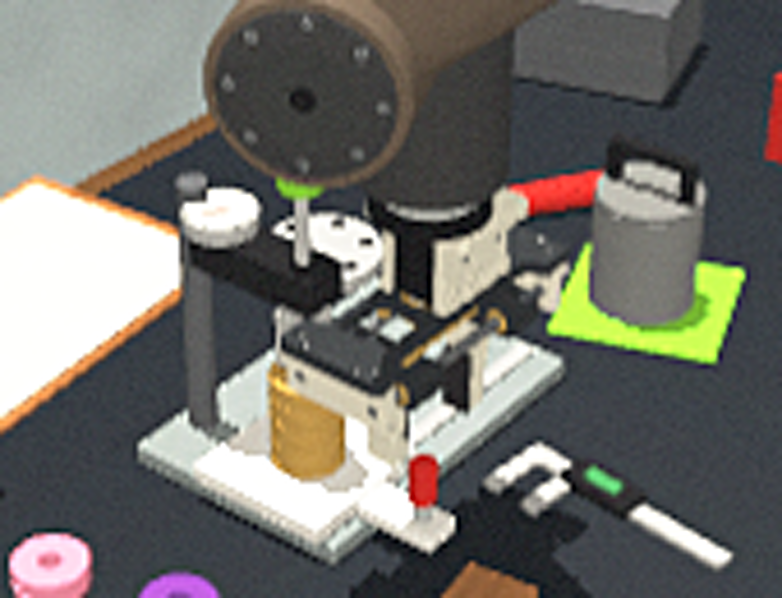

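View pics/w29.png

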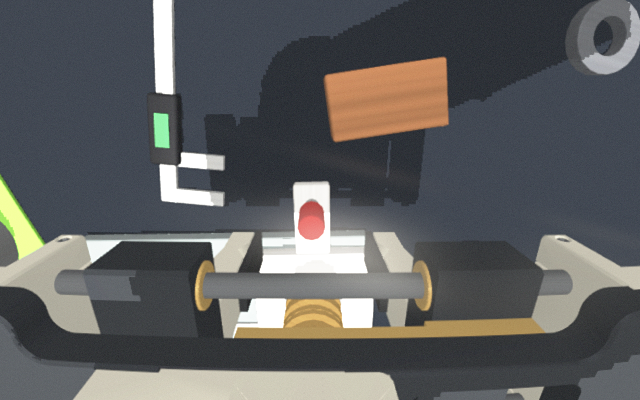

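Gauge is up; knob centred. Grip and slide back.

```bash
python3 -m handwheel '[1,0,-0.1,0, 2,0,-0.1,0, 3,0,-0.1,0, 4,0,-0.1,0, 4.5,0,-0.1,0, 4.6,0,-0.1,0, 4.6,0,-0.1,0, 4.6,0,-0.1,0, 4.6,0,-0.1,0, 4.6,0,-0.1,0]'; python3 -m handwheel '[0,0,0,0, 0,0,0,0, 0,0,0,0, 0,0,0,0, 0,0,0,0, 0,0,0,0, 0,0,0,0, 0,0,0,0, 0,0,0,0, 0,0,0,0]' 1 20; python3 -m handwheel '[0,0,-0.4,0, 0,-0.03,-1.2,0, 0,-0.05,-2,0, 0,-0.1,-3,0, 0,-0.12,-4,0, 0,-0.15,-5,0, 0,-0.17,-6,0, 0,-0.2,-7,0, 0,-0.2,-7.5,0, 0,-0.2,-7.5,0]';python3 -m handwheel '[0,0,-0.4,0, 0,-0.03,-1.2,0, 0,-0.05,-2,0, 0,-0.1,-3,0, 0,-0.12,-4,0, 0,-0.15,-5,0, 0,-0.17,-6,0, 0,-0.2,-7,0, 0,-0.2,-7.8,0, 0,-0.2,-8,0]'; python3 -c "
from h import *
goto([.4691,-.1553,.055],90)
"
```

```text
time_s: 84.25
tcp_pos: [0.4653, 0.0057, 0.0569]
eef_rot: [-64.7, 90.0, 25.4]
contact_force: [0.6, 0.1, 0.1]
gripper_width: 0.0599
time_s: 85.5
tcp_pos: [0.4651, 0.005, 0.0567]
eef_rot: [158.3, 89.9, -111.5]
contact_force: [1.2, -5.9, -1.3]
gripper_width: 0.0195
time_s: 86.75
tcp_pos: [0.4672, -0.0701, 0.0567]
eef_rot: [144.3, 90.0, -125.6]
contact_force: [-2.0, -2.6, 3.2]
gripper_width: 0.0194
time_s: 88.0
tcp_pos: [0.4693, -0.1499, 0.0567]
eef_rot: [102.7, 90.0, -167.2]
contact_force: [-3.6, 1.3, 4.6]
gripper_width: 0.0196
tcp [ 0.4693 -0.1499  0.0567] yaw 90.1 F [-3.6  1.3  4.6] w 0.0196 t 88.0
rows cm [ 0.17  0.03 -0.54] turn 0.09777101579953751
```

```bash
python3 -m handwheel '[0,0,-0.2,0, 0,0,-0.4,0, 0,0,-0.5,0, 0,0,-0.6,0, 0,0,-0.7,0, 0,0,-0.7,0, 0,0,-0.7,0, 0,0,-0.7,0, 0,0,-0.7,0, 0,0,-0.7,0]'; python3 -c "
from h import *
goto([.4691,-.1553,.055],90)
"
```

```text
time_s: 89.25
tcp_pos: [0.4695, -0.1552, 0.0567]
eef_rot: [-2.0, 89.9, 88.1]
contact_force: [-5.3, 11.2, 6.9]
gripper_width: 0.0195
tcp [ 0.4695 -0.1552  0.0567] yaw 90.14 F [-5.3 11.2  6.9] w 0.0195 t 89.25
rows cm [ 0.17  0.04 -0.01] turn 0.13591307518544227
```

```bash
python3 -m handwheel '[0,0,0.1,0, 0,0,0.1,0, 0,0,0.1,0, 0,0,0.1,0, 0,0,0.1,0, -1,0,0.1,0, -4,0,0.1,0, -8,0,0.1,0, -12,0,0.1,0, -15,0,0.1,0]' 8.7; python3 -m handwheel '[0,-1,-3,0, 0,-2,-7,0, 0,-3,-11,0, 0,-4,-15,-2, 0,-4.4,-18,-2, 0,-4.4,-18.7,-2, 0,-4.4,-18.7,-2, 0,-4.4,-18.7,-2, 0,-4.4,-18.7,-2, 0,-4.4,-18.7,-2]'; python3 -c "
from h import *
goto([.5128,-.3415,.1135],92)
cap('wrist','w30');c=cap('side','s30'); im=c['image'];g=cv2.resize(im[140:270,260:430],None,fx=4.6,fy=4.6,interpolation=cv2.INTER_CUBIC); cv2.imwrite('pics/s30c.png',g[:,:,::-1])
"
```

```text
time_s: 90.5
tcp_pos: [0.4699, -0.1554, 0.2095]
eef_rot: [-93.0, 89.9, -2.8]
contact_force: [0.8, -0.2, -0.1]
gripper_width: 0.0871
time_s: 91.75
tcp_pos: [0.5141, -0.3417, 0.2071]
eef_rot: [-101.5, 90.0, -9.3]
contact_force: [0.3, -0.2, 0.4]
gripper_width: 0.087
tcp [ 0.5141 -0.3417  0.2071] yaw 92.18 F [ 0.3 -0.2  0.4] w 0.087 t 91.75
rows cm [9.36 0.14 0.02] turn 0.18219312793232234
```

View pics/w30.png

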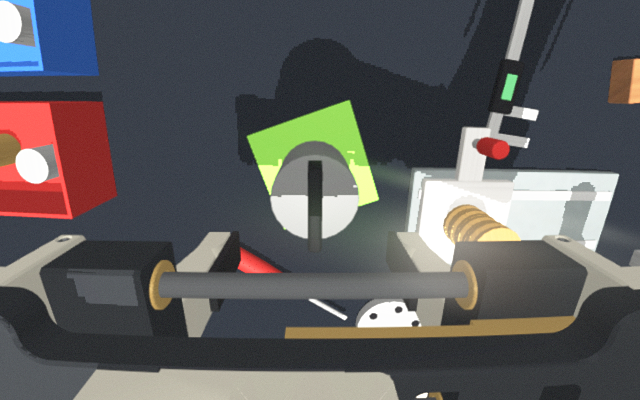

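View pics/s30c.png

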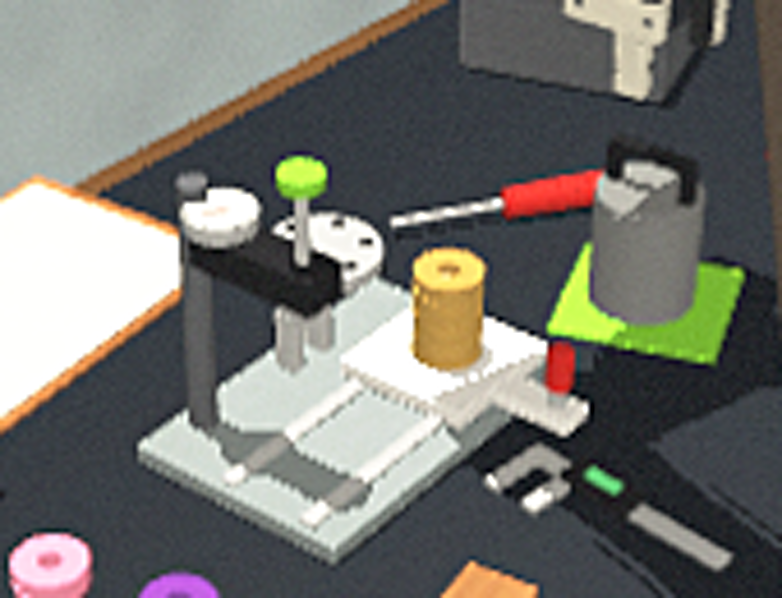

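```bash
python3 -m handwheel '[2,0.1,0,0, 4,0.1,0,0, 6,0.1,0,0, 7.5,0.1,0,0, 8.5,0.1,0,0, 9,0.1,0,0, 9.3,0.1,0,0, 9.4,0.1,0,0, 9.4,0.1,0,0, 9.4,0.1,0,0]'; python3 -m handwheel '[0,0,0,0, 0,0,0,0, 0,0,0,0, 0,0,0,0, 0,0,0,0, 0,0,0,0, 0,0,0,0, 0,0,0,0, 0,0,0,0, 0,0,0,0]' 0 30; python3 -m handwheel '[-0.5,0,0,0, -1,0,0,0, -2,0,0,0, -3.5,0,0,0, -5.5,0,0,0, -8,0,0,0, -10.5,0,0,0, -12.5,0,0,0, -14,0,0,0, -14,0,0,0]'; python3 -c "
from h import *
goto([.567,-.1535,.25],92)
"
```

```text
time_s: 93.1
tcp_pos: [0.5132, -0.3424, 0.1131]
eef_rot: [-113.4, 90.0, -21.2]
contact_force: [-0.2, 0.5, -0.2]
gripper_width: 0.0873
time_s: 94.35
tcp_pos: [0.513, -0.3421, 0.1127]
eef_rot: [11.1, 90.0, 103.3]
contact_force: [0.3, 2.2, 1.1]
gripper_width: 0.0115
time_s: 95.6
tcp_pos: [0.5136, -0.3425, 0.2544]
eef_rot: [-111.8, 89.8, -19.6]
contact_force: [-0.1, -0.2, -4.1]
gripper_width: 0.012
tcp [ 0.5136 -0.3425  0.2544] yaw 92.14 F [-0.1 -0.2 -4.1] w 0.012 t 95.6
rows cm [ 0.44 -6.04 18.69] turn 0.13997696655607683
```

```bash
python3 -m handwheel '[0,-0.5,2,0, 0,-1.2,4.5,0, 0,-2,7,0, 0,-3,10,0, 0,-4,13,0, 0,-5,15.5,0, 0,-5.7,17.5,0, 0,-6,18.5,0, 0,-6,18.7,0, 0,-6,18.7,0]'; python3 -c "
from h import *
goto([.567,-.1535,.139],92)
cap('wrist','w31');c=cap('side','s31'); im=c['image'];g=cv2.resize(im[140:270,260:430],None,fx=4.6,fy=4.6,interpolation=cv2.INTER_CUBIC); cv2.imwrite('pics/s31c.png',g[:,:,::-1])
"
```

```text
time_s: 96.85
tcp_pos: [0.5658, -0.1535, 0.2527]
eef_rot: [110.9, 90.0, -157.0]
contact_force: [0.9, -1.1, -2.8]
gripper_width: 0.0116
tcp [ 0.5658 -0.1535  0.2527] yaw 92.12 F [ 0.9 -1.1 -2.8] w 0.0116 t 96.85
rows cm [11.37 -0.13 -0.  ] turn 0.12005067420437854
```

View pics/s31c.png

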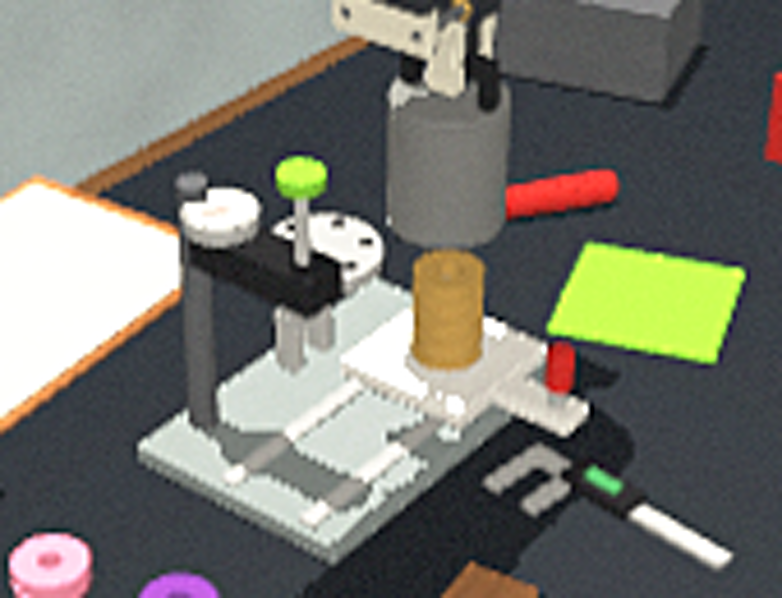

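View pics/w31.png

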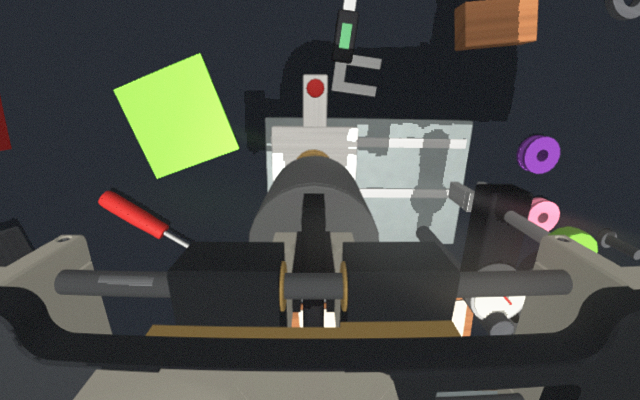

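```bash
python3 -m handwheel '[1,-0.1,0,0, 2,-0.1,0,0, 3.2,-0.1,0,0, 4.4,-0.1,0,0, 5.6,-0.1,0,0, 6.8,-0.1,0,0, 8,-0.1,0,0, 9,-0.1,0,0, 9.8,-0.1,0,0, 10.2,-0.1,0,0]'; python3 -c "
from h import *
goto([.567,-.1535,.139],92)
"
```

```text
time_s: 98.2
tcp_pos: [0.5669, -0.1531, 0.1502]
eef_rot: [85.5, 90.0, 177.6]
contact_force: [-0.1, 0.1, -2.9]
gripper_width: 0.0117
tcp [ 0.5669 -0.1531  0.1502] yaw 92.13 F [-0.1  0.1 -2.9] w 0.0117 t 98.2
rows cm [ 1.12 -0.01 -0.04] turn 0.13329899040064674
```

```bash
python3 -m handwheel '[0.3,0,0,0, 0.6,0,0,0, 0.8,0,0,0, 0.9,0,0,0, 1,0,0,0, 1.1,0,0,0, 1.15,0,0,0, 1.15,0,0,0, 1.15,0,0,0, 1.15,0,0,0]'; python3 -c "
from h import *
goto([.567,-.1535,.139],92)
"
```

```text
time_s: 99.45
tcp_pos: [0.567, -0.1531, 0.1393]
eef_rot: [-82.5, 90.0, 9.6]
contact_force: [-0.1, -0.5, -3.6]
gripper_width: 0.0115
tcp [ 0.567  -0.1531  0.1393] yaw 92.13 F [-0.1 -0.5 -3.6] w 0.0115 t 99.45
rows cm [ 0.03  0.01 -0.04] turn 0.13494123181556006
```

Still carrying about 4 N; go slightly lower until it rests, then release.

```bash
python3 -m handwheel '[0.05,0,0,0, 0.1,0,0,0, 0.12,0,0,0, 0.12,0,0,0, 0.12,0,0,0, 0.12,0,0,0, 0.12,0,0,0, 0.12,0,0,0, 0.12,0,0,0, 0.12,0,0,0]';  python3 -m handwheel '[0,0,0,0, 0,0,0,0, 0,0,0,0, 0,0,0,0, 0,0,0,0, 0,0,0,0, 0,0,0,0, -1,0,0,0, -3,0,0,0, -6,0,0,0]' 8.7; python3 -m handwheel '[-3,0,0,0, -5,2,-2,0, -5,5,-5,0, -5,8,-10,0, -5,8,-15,0, -5,8,-20,0, -5,8,-25,0, -5,8,-25,0, -5,8,-25,0, -5,8,-25,0]'; python3 -c "
from h import *
goto([.567,-.1535,.139],92)
c=cap('side','s32'); im=c['image'];g=cv2.resize(im[140:270,260:430],None,fx=4.6,fy=4.6,interpolation=cv2.INTER_CUBIC); cv2.imwrite('pics/s32c.png',g[:,:,::-1])
c=cap('top','t32');im=c['image']; g=cv2.resize(im[165:240,300:395],None,fx=6,fy=6,interpolation=cv2.INTER_CUBIC); cv2.imwrite('pics/t32c.png',g[:,:,::-1])
"
```

```text
time_s: 100.7
tcp_pos: [0.5673, -0.1531, 0.1386]
eef_rot: [-100.7, 90.0, -8.5]
contact_force: [-2.4, 2.6, 6.0]
gripper_width: 0.0118
time_s: 101.95
tcp_pos: [0.5666, -0.1531, 0.1987]
eef_rot: [89.6, 89.9, -178.3]
contact_force: [0.4, -0.8, -0.1]
gripper_width: 0.0867
time_s: 103.2
tcp_pos: [0.4961, -0.4053, 0.2485]
eef_rot: [-94.9, 90.0, -2.7]
contact_force: [0.7, 0.8, 0.6]
gripper_width: 0.0869
tcp [ 0.4961 -0.4053  0.2485] yaw 92.18 F [0.7 0.8 0.6] w 0.0869 t 103.2
rows cm [10.96 -8.03 24.89] turn 0.17595286606911031
```

View pics/s32c.png

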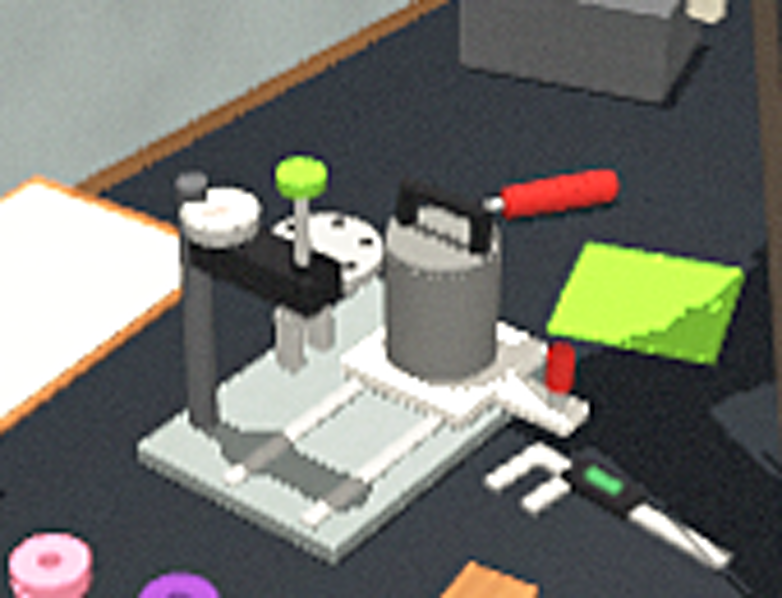

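View pics/t32c.png

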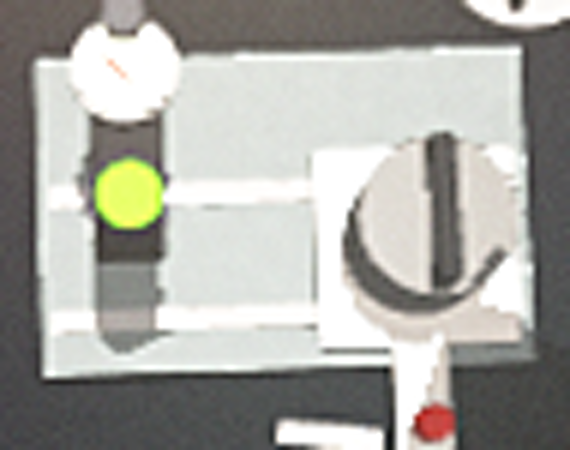

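View pics/t32.png

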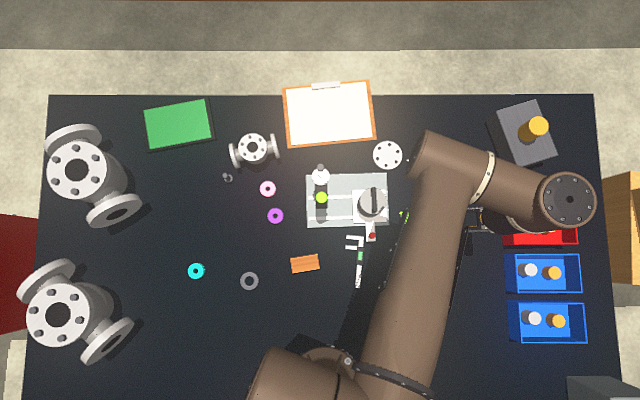

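```bash
python3 -c "
from h import *
c=cams.capture('top')
a=onz(c,300+440/6,165+135/6,.164);b=onz(c,300+448/6,165+288/6,.164);print((a+b)/2)
from plant import workorder
print(workorder.close_job(), sensors.get_state()['contact_force'],sensors.get_state()['time_s'])
"
```

```text
[ 0.56693466 -0.15239783  0.164     ]
the job is handed in; nothing more can be done
the job is handed in; nothing more can be done
```

The job is done and handed in at about 103 s of the 210 s allowed; handing in gives no verdict.

**What I did**
- I stood the cover on the mat and stacked all four brass spools on the spindle. One spool had been knocked about 3 cm aside, so I measured its position again before gripping it.
- I slid the carriage home until it met its stop at about 22 N. I then pressed the cap until the slide stopped at a TCP height of 0.244 m, the height expected for four spools.
- I held it there for over a second at 10–14 N and let the gauge spring back up.
- I slid the carriage back to its loading stop (about 11 N) and put the cover over the stack.

**Last checks**
- **Cover:** the handle centre measured about 2 mm from the spindle axis in the top camera. The cover looked flat in the side view.
- **Gauge and carriage:** the cap was up and the carriage was at its loading end.
- **Arm:** it stands clear, with forces below 1 N.
- **Bystanders and look-alikes:** they looked unmoved by eye in the pictures, though I did not measure them.

**What disagreed:** the wrist camera and the top camera differed by 2–5 mm. I worked around this with close-up views and by comparing each spool's position in the gripper with the ones before it.

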